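# Make up the bearing kit and the tool-wall kit

### The job

Make up two kits from the stock on the cabinet top: the aluminium spacer and the orange bushing cup go into the blue tray, the chrome socket and the white pegboard hook into the yellow tray, one thing in the middle of each compartment (either compartment will do), resting on its floor the same way up as it is now. Leave the brass spacer, the black cup and the clear jar where they are.

Things in the scene. Friction and masses are not known exactly. Their poses are not given: they have to be found in the camera images.
- spacer_mid (a point): Aluminium (silver-grey) bearing spacer, a plain tube 40 mm outside, 26 mm bore, 26 mm high, standing on end. Point at its centre, half-way up; z is its axis.
- cup_mid (a point): Orange silicone bushing cup (firm, treat as rigid), 30 mm high, standing open end up: body 34 to 36 mm across, flange 44 mm across on the uppermost 5 mm. Point at its centre, 15 mm above its underside; z is its axis, up.
- socket_mid (a point): Chrome socket (drive socket for a ratchet), standing on end, 46 mm high: 26 mm across from 16 mm up to its top, 22 mm across in the lowest 12 mm, a dark hexagon on its top face. Point at its centre, 23 mm above its underside; z is its axis, up.
- hook_mid (a point): White plastic pegboard hook lying on its side, 14 mm high. Spine 10 mm wide (x), 50 mm long (y); from its -y end an arm runs to x = +32 mm, its tip turned 16 mm to +y; two pegs reach x = -14 mm at y = +/-20 mm. Grip across the spine's middle. Point at the spine's middle, 7 mm above its underside; z up. Fits a compartment in any direction when centred, best with sides parallel to the tray's.
- blue_tray: Blue plastic kit tray, fixed, 104 x 204 mm, with two square compartments side by side along its y axis, each 96 x 96 mm inside; floor 3 mm thick, walls 4 mm thick, their tops 10 mm above the cabinet top. Origin at the centre of its underside, on the cabinet top; the compartments' centres are at y = +50 mm and y = -50 mm in its frame (z up).
- yellow_tray: Yellow plastic kit tray, fixed, 104 x 204 mm, with two square compartments side by side along its y axis, each 96 x 96 mm inside; floor 3 mm thick, walls 4 mm thick, their tops 10 mm above the cabinet top. Origin at the centre of its underside, on the cabinet top; the compartments' centres are at y = +50 mm and y = -50 mm in its frame (z up).
- brass_mid (a point): Brass (yellow metal) bearing spacer, a plain tube 40 mm outside, 26 mm bore, 26 mm high, standing on end. Point at its centre, half-way up; z is its axis. It stays where it is.
- black_cup_mid (a point): Black silicone bushing cup (firm, treat as rigid), 30 mm high, standing open end up: body 34 to 36 mm across, flange 44 mm across on the uppermost 5 mm. Point at its centre, 15 mm above its underside; z is its axis, up. It stays where it is.
- jar_mid (a point): Closed clear plastic jar with a green snap flip-top lid, 62 mm across, 66 mm high; its hinge and tab make it 74 mm along x at the lid. Point on its axis, 33 mm above its underside; z up. It stays where it is.
Mind the look-alikes: they are no part of the job. Leave any purple look-alike of the part that bears spacer_mid alone. Several things look just like the blue_tray: the one meant starts farthest from the robot's base.

How it is judged:
By the outcome, as a careful person would: the job done as asked, in the order asked, and still so for the second after the job is handed in, with the robot touching nothing.
It also fails if it takes over 106 s, if anything falls off the work surface, if the arm or the gripper's body presses on something with over 40 N, if the wrist force passes 120 N, or if a joint passes its speed limit or range.

### The arm

A 6-joint arm with a two-finger parallel gripper is mounted at the origin on the work surface. World frame = base frame: x ahead of the robot, y to its left, z up, the work surface at z = 0. Lengths are in mm, angles in rad, forces in N, time in s.
With the tool pointing down it reaches from about 375 to 750 mm from the base axis. Payload 9 kg.
Tool frame: the origin (TCP) lies at the very end of the fingers, on their centre line; the grasp point (between the pads) lies 19 mm behind it (bot.pinch_z is the distance from the TCP to the grasp point, in mm); z points along the fingers, y is the direction in which the jaws open and shut (so a half turn about z gives the same grasp; the last joint's range is limited). The gripper opens to 85 mm and grips with 20 to 120 N. Pads are 22 mm wide; open, the fingers measure 114 mm over their backs; the gripper's body (76 mm by 85 mm) begins 54 mm behind the grasp point. The pads swing forward as they close: fully open they stand 13 mm farther back than shut.
Start: joints at [-1.425, 0.104, 0.097, 1.564, 0, 1.353], TCP at [213.508, -560.759, 231.331] pointing down, gripper open.
Joint ranges: [-2.99, 2.99], [-0.84, 1.86], [-1.1, 1.16], [-1.84, 2.11], [-1.51, 1.56], [-3.14, 3.14]. Speed limits (rad/s): [2.22, 2.22, 2.57, 3.14, 3.14, 3.14].

### API

Orientations are given as a rotation vector (axis times angle).
In Python, from bench import bot gives the robot as it stands.
- The arm moves only by the tool step_arm, never from a script. Its argument "steps" is a list of rows, each a list of 5 numbers: the shift along the tool's x, y, z in cm, then the turn about the tool's z in rad, then the closure in counts, from 0 (fully open) to 255 (shut). A call has 1 to 20 rows; each row is the pose to reach, as a shift and turn from the pose commanded when the call began, along the tool's axes at that moment; what a row does not reach only later rows make up. A row lasts 1/12 s, in which the tool goes at most 41.7 mm and 7.16 degrees, less where a joint would pass 70% of its speed; a pose out of reach is approached as far as the arm can. A call with a gripper value outside its range is refused whole. The fingers move at their own pace and stop on an object; "grip_force" is the grip in N (left out, the last holds). Time passes only in rows, so rows that repeat a pose let the fingers close. It gives the time, the measured TCP pose, the force and the opening at its end, in the units of the state.
- bot.read_state(): the state, without advancing time (a new reading comes with each control period).
- bot.get_image(name): name is "scene" or "top"; returns a dict with "frame" (400x640x3 uint8, red, green, blue), "intrinsics" (3x3 intrinsics, pixels), "world_to_cam" (4x4, takes a point from world to camera coordinates). Camera axes: x right, y down, z forward; pixel columns grow to the right and rows downward; lengths in mm; the calibration is good to about 2 mm. A picture is of the moment at which its call begins. There is no depth.
- bot.finish_job(): hands the job in, once; it reports no verdict.
The state is a dict: "clock": time; "joint_positions": joint angles; "dq": joint speeds; "joint_torque": joint torques, N m; "position": TCP position; "tool_rot": TCP orientation; "ft_force": force on the tool from outside, world axes, zero at the start; "torque": the same for the moment, N m; "finger_gap": opening from 0.0 (shut) to 1.0 (fully open).
Only numpy, scipy, OpenCV 4.12 (cv2) and the standard library are available. Lean on these libraries where they do the work, as an engineer would, in place of code of your own. Each camera call takes 0.05 s, during which the arm holds its last target.

## Working session

There is one attempt and no reset: what is moved stays moved. The work goes in short steps, Python scripts to look and compute and a tool call to move; the robot and the scene stay as the last step left them, time stands still between calls to the robot, and variables do not carry over. Pictures are saved under pics/ and viewed, and the job is handed in when it is done.

Besides the shell and the picture viewer there is one more tool, called after "Request:" as name(argument=value, ...), one argument or row to a line, values as JSON. step_arm: Moves the arm, as the interface text tells. Its arguments: {"type":"object","properties":{"steps":{"type":"array","items":{"type":"array","items":{"type":"number"}}},"grip_force":{"type":"number"}},"required":["steps"]}

```bash
ls; mkdir -p pics
python3 - <<'E'
from bench import bot
import cv2,pickle
print(bot.read_state())
d={}
for n in("scene","top"):
    g=bot.get_image(n); d[n]=g
    cv2.imwrite(f"pics/{n}0.png",g["frame"][:,:,::-1])
    print(n,g["intrinsics"],g["world_to_cam"])
pickle.dump(d,open("im0.pkl","wb"))
E
```

```text
pics
{'clock': 0.0, 'joint_positions': array([-1.42466678e+00,  1.04686089e-01,  9.64920881e-02,  1.56392563e+00,
        2.00662578e-05,  1.35308369e+00]), 'dq': array([ 0.00030828, -0.00156485,  0.00135537, -0.00015919, -0.00071202,
        0.00121896]), 'joint_torque': array([-1.70107778e-03, -5.56936169e+01,  5.03646398e+01,  1.70947344e-02,
       -4.02528376e-04,  9.48105679e-06]), 'position': array([ 213.47855437, -560.3819094 ,  230.54263315]), 'tool_rot': array([-3.08845000e+00, -5.68135583e-01, -1.05837100e-04]), 'ft_force': array([-0.79163772, -0.00298442,  0.45329676]), 'torque': array([-0.01970287, -0.01492338,  0.01593182]), 'finger_gap': 0.997256686651715}
scene [[421.20556352   0.         325.47543436]
 [  0.         421.20556352 207.39002379]
 [  0.           0.           1.        ]] [[ 8.03590573e-01  5.95180379e-01  1.58341992e-03 -3.84543914e+02]
 [ 4.57422629e-01 -6.15888655e-01 -6.41440335e-01 -1.46861432e+02]
 [-3.80797491e-01  5.16179698e-01 -7.67171291e-01  1.22801258e+03]
 [ 0.00000000e+00  0.00000000e+00  0.00000000e+00  1.00000000e+00]]
top [[421.92847187   0.         321.55465533]
 [  0.         421.92847187 193.92503322]
 [  0.           0.           1.        ]] [[ 3.76397935e-03 -9.99949051e-01 -9.36633631e-03  2.36144890e+01]
 [-9.84706367e-01 -2.07481228e-03 -1.74209831e-01  4.81387325e+02]
 [ 1.74181522e-01  9.87881321e-03 -9.84664007e-01  1.21502393e+03]
 [ 0.00000000e+00  0.00000000e+00  0.00000000e+00  1.00000000e+00]]
```

View pics/scene0.png

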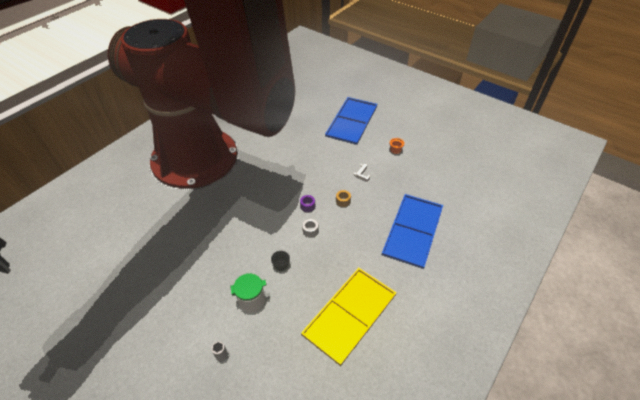

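View pics/top0.png

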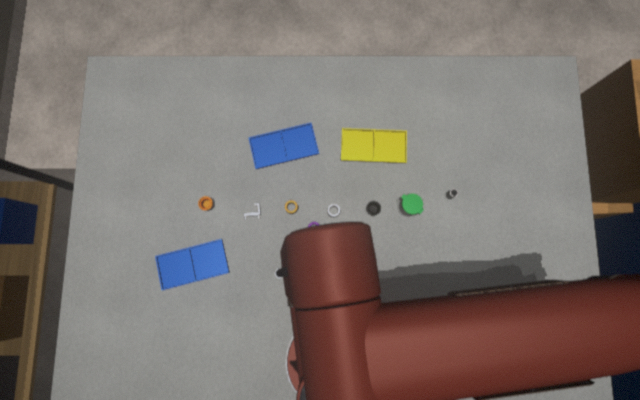

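Two blue trays: scene (413,230)/top (284,146), and scene (352,120)/top (193,264). The silver ring is at top (334,210), the purple look-alike beside it at top (314,226), and brass at (291,207). Next I'll measure these and take enlarged crops.

```bash
cat > h.py <<'E'
import numpy as np,cv2,pickle
def ray(g,u,v,z):
    K=g["intrinsics"];T=g["world_to_cam"];R=T[:3,:3];t=T[:3,3]
    c=-R.T@t; d=R.T@np.linalg.inv(K)@np.array([u,v,1.]); return (c+d*(z-c[2])/d[2])[:2]
def proj(g,p):
    q=g["world_to_cam"][:3]@np.append(p,1); q=g["intrinsics"]@q; return q[:2]/q[2]
def comps(g,mask,roi=None,mn=12):
    if roi is not None:
        m=np.zeros_like(mask);x0,y0,x1,y1=roi;m[y0:y1,x0:x1]=mask[y0:y1,x0:x1];mask=m
    cs,_=cv2.findContours(mask,cv2.RETR_EXTERNAL,cv2.CHAIN_APPROX_NONE)
    return [c for c in cs if cv2.contourArea(c)>=mn]
def hsv(g): return cv2.cvtColor(g["frame"],cv2.COLOR_RGB2HSV)
def crop(g,x0,y0,x1,y1,s): return cv2.resize(g["frame"][y0:y1,x0:x1,::-1],None,fx=s,fy=s,interpolation=cv2.INTER_CUBIC)
E
python3 - <<'E'
from h import *
d=pickle.load(open("im0.pkl","rb"))
for n,g in d.items():
    H=hsv(g)
    for nm,lo,hi,z,mn in [("blue",(105,120,60),(125,255,255),10,300),("yellow",(24,150,100),(34,255,255),10,300),("orange",(3,150,100),(14,255,255),30,20),("brass",(15,110,60),(24,255,255),26,20),("green",(45,120,50),(75,255,255),66,60),("purple",(126,80,40),(150,255,255),26,20)]:
        for c in comps(g,cv2.inRange(H,lo,hi),mn=mn):
            r=cv2.minAreaRect(c); b=cv2.boxPoints(r)
            p=ray(g,*r[0],z)
            if 0<p[0]<900 and abs(p[1])<700:
              print(n,nm,"px",np.round(r[0]),"sz",np.round(r[1],1),"world",np.round(p),"dist",round(np.hypot(*p)), [list(np.round(ray(g,*q,z)).astype(int)) for q in b] if mn==300 else "")
cv2.imwrite("pics/c1.png",crop(d["top"],190,180,470,240,2.85))
cv2.imwrite("pics/c2.png",crop(d["scene"],200,120,420,370,2.4))
E
```

```text
scene blue px [413. 229.] sz [44.  64.8] world [644. 141.] dist 659 [[np.int64(619), np.int64(34)], [np.int64(560), np.int64(235)], [np.int64(672), np.int64(257)], [np.int64(717), np.int64(59)]]
scene blue px [351. 119.] sz [32.1 50.2] world [276. 407.] dist 492 [[np.int64(253), np.int64(302)], [np.int64(180), np.int64(533)], [np.int64(301), np.int64(521)], [np.int64(360), np.int64(298)]]
scene yellow px [348. 313.] sz [50.4 91.3] world [ 643. -140.] dist 658 [[np.int64(589), np.int64(-236)], [np.int64(585), np.int64(-21)], [np.int64(701), np.int64(-36)], [np.int64(692), np.int64(-240)]]
scene orange px [167. 175.] sz [41.1 12.3] world [  27. -109.] dist 112 
scene orange px [396. 144.] sz [12.  14.1] world [458. 370.] dist 589 
scene orange px [227. 139.] sz [15.5  6.4] world [53. 93.] dist 107 
scene brass px [343. 197.] sz [13.4 13.4] world [450. 115.] dist 465 
scene green px [247. 286.] sz [26.5 29.2] world [ 452. -239.] dist 511 
scene purple px [307. 202.] sz [13.9 14.3] world [386.  46.] dist 389 
top blue px [191. 264.] sz [34.  69.8] world [274. 412.] dist 495 [[np.int64(29
[... 214 characters left out ...]
 [np.int64(715), np.int64(59)], [np.int64(615), np.int64(36)], [np.int64(567), np.int64(230)]]
top yellow px [374. 145.] sz [64.1 30.9] world [ 642. -136.] dist 656 [[np.int64(596), np.int64(-34)], [np.int64(696), np.int64(-38)], [np.int64(688), np.int64(-239)], [np.int64(588), np.int64(-232)]]
top orange px [574. 311.] sz [ 8. 17.] world [ 146. -695.] dist 710 
top orange px [361. 353.] sz [94. 11.] world [ 30. -87.] dist 92 
top orange px [204. 202.] sz [ 9.2 12.6] world [457. 379.] dist 593 
top brass px [291. 206.] sz [11. 12.] world [446. 117.] dist 461 
top brass px [208. 204.] sz [8.5 9.2] world [453. 367.] dist 583 
top green px [412. 204.] sz [19.2 19.4] world [ 449. -237.] dist 508
```

View pics/c1.png

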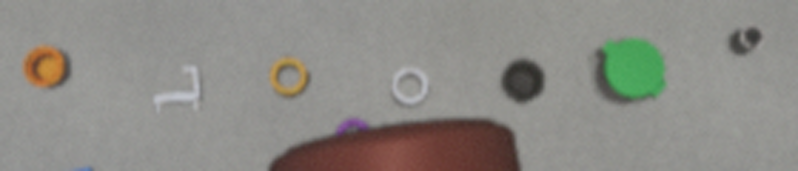

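View pics/c2.png

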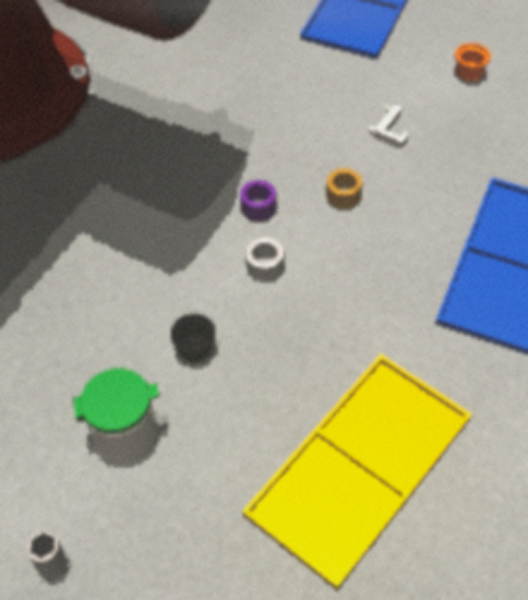

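Blue trays lie 657 mm (scene (413,230), top (284,146)) and 493 mm from the base; the farther one, at about (642,143), is meant. The crops show the silver ring at scene (310,227), separate from purple (307,202) and brass (343,197). The socket is at top (452,194), scene (218,349). Now the fine measurements.

```bash
cat > m.py <<'E'
from h import *
def diffmask(g,thr):
    f=g["frame"].astype(np.float32); bg=cv2.medianBlur(g["frame"],51 if False else 5)
    bg=cv2.medianBlur(g["frame"],61).astype(np.float32)
    return f-bg
def blob(g,roi,mode,thr):
    x0,y0,x1,y1=roi
    f=g["frame"][y0:y1,x0:x1].astype(np.float32)
    bgc=np.median(f.reshape(-1,3),0); df=f-bgc
    if mode=="bright": m=df.min(2)>thr
    elif mode=="dark": m=df.max(2)<-thr
    elif mode=="sat": 
        m=(f.max(2)-f.min(2))>thr
    else: m=np.abs(df).max(2)>thr
    m=m.astype(np.uint8)*255
    cs,_=cv2.findContours(m,cv2.RETR_EXTERNAL,cv2.CHAIN_APPROX_NONE)
    c=max(cs,key=cv2.contourArea)
    M=cv2.moments(c); o=np.array([x0,y0])
    return c+o,(M["m10"]/M["m00"]+x0,M["m01"]/M["m00"]+y0)
E
python3 - <<'E'
from m import *
d=pickle.load(open("im0.pkl","rb"))
for nm,n,roi,mode,thr,z in [("silver","top",(320,198,348,221),"bright",15,13+6),("silver","scene",(297,214,324,240),"bright",12,13),
 ("orange","top",(192,190,222,218),"sat",60,18),("orange","scene",(382,132,412,158),"sat",60,18),
 ("brass","top",(280,196,303,218),"sat",50,16),("brass","scene",(330,186,357,209),"sat",50,13),
 ("purple","scene",(297,190,318,214),"sat",35,13),
 ("socket","top",(440,182,464,206),"abs",25,23),("socket","scene",(205,337,232,362),"abs",25,23),
 ("black","top",(360,196,386,220),"dark",40,18),("black","scene",(266,246,294,276),"dark",40,18),
 ("hook","top",(238,198,268,222),"bright",15,10),("hook","scene",(350,158,376,186),"bright",15,10)]:
    g=d[n]; c,p=blob(g,roi,mode,thr)
    x,y,w,h=cv2.boundingRect(c)
    print(nm,n,np.round(p,1),"bbox",(x,y,w,h),"xy",np.round(ray(g,*p,z),1))
cv2.imwrite("pics/c3.png",np.hstack([crop(d["top"],436,178,468,210,12),crop(d["scene"],202,334,234,366,12)]))
cv2.imwrite("pics/c4.png",np.hstack([crop(d["top"],237,194,269,226,12),crop(d["scene"],347,156,379,188,12)]))
E
```

```text
silver top [333.5 209.3] bbox (328, 204, 12, 12) xy [438.6 -10.8]
silver scene [309.9 224.4] bbox (303, 218, 15, 13) xy [430.8  -0.9]
orange top [204.9 202.8] bbox (198, 196, 15, 15) xy [457.6 379.2]
orange scene [396.3 144.1] bbox (389, 138, 16, 15) xy [454.6 382.4]
brass top [290.9 206.3] bbox (285, 200, 13, 13) xy [447.7 118.2]
brass scene [343.  195.6] bbox (336, 190, 15, 12) xy [441.9 127.1]
purple scene [307.1 200.5] bbox (300, 195, 15, 12) xy [376.3  56.9]
socket top [450.7 194.2] bbox (445, 190, 12, 10) xy [ 484.8 -364.4]
socket scene [220.6 352.5] bbox (213, 342, 17, 20) xy [ 490.3 -365.3]
black top [373.1 207.8] bbox (366, 201, 15, 15) xy [ 443.3 -130.3]
black scene [280.6 261.4] bbox (271, 251, 20, 23) xy [ 445.2 -130.1]
hook top [252.9 211.6] bbox (244, 203, 16, 16) xy [431.9 233.8]
hook scene [361.5 170.5] bbox (354, 164, 16, 15) xy [428.4 237.1]
```

View pics/c3.png

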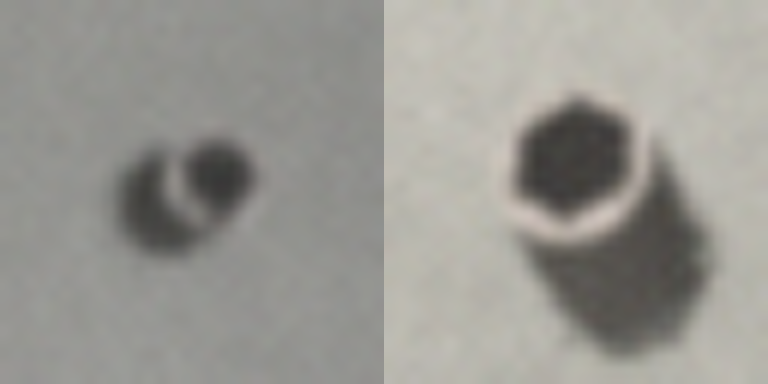

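View pics/c4.png

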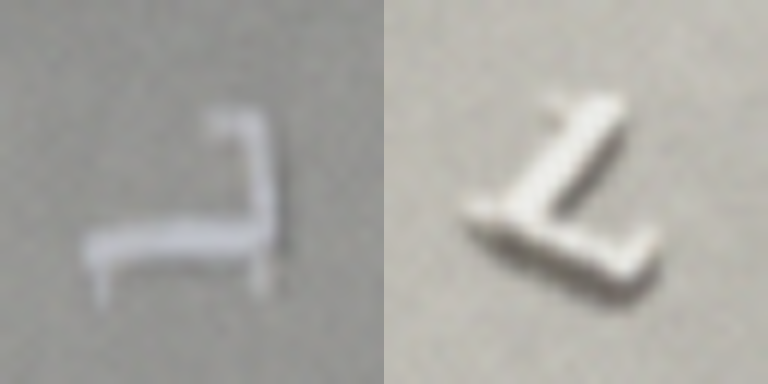

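Run:
```python
from m import *
d=pickle.load(open("im0.pkl","rb"))
def tri(a,b):
    rows=[];rhs=[]
    for n,p in(("top",a),("scene",b)):
        P=d[n]["intrinsics"]@d[n]["world_to_cam"][:3]
        for i in(0,1):
            r=P[i]-p[i]*P[2]; rows.append(r[:3]/np.linalg.norm(P[2,:3])/1000);rhs.append(-r[3]/np.linalg.norm(P[2,:3])/1000)
    return np.linalg.lstsq(np.array(rows),np.array(rhs),rcond=None)[0]
def rep(nm,a,b,z):
    print(nm,"tri",np.round(tri(a,b),1),"top@z",np.round(ray(d["top"],*a,z),1),"scene@z",np.round(ray(d["scene"],*b,z),1))
B=lambda n,roi,mode,thr: blob(d[n],roi,mode,thr)[1]
E_=lambda n,roi,mode,thr: cv2.fitEllipse(blob(d[n],roi,mode,thr)[0])[0]
for f,nm in((B,"cent"),(E_,"ell")):
  rep("silver "+nm,f("top",(320,198,348,221),"bright",15),f("scene",(297,214,324,240),"bright",12),26)
  rep("brass "+nm,f("top",(280,196,303,218),"sat",50),f("scene",(330,186,357,209),"sat",50),20)
  rep("orange "+nm,f("top",(192,190,222,218),"sat",60),f("scene",(382,132,412,158),"sat",60),20)
rep("socket",(453.7,192.1),(217.4,346.5),46)
def q(px,ox,oy,off=0): return ((px[0]-off+.5)/12-.5+ox,(px[1]+.5)/12-.5+oy)
for nm,a,b in(("spine +y",(88,246),(605,103)),("spine -y",(268,238),(520,215))):
    rep(nm,q(a,237,194),q(b,347,156,384),14)
cv2.imwrite("pics/c5.png",np.hstack([crop(d["top"],320,196,348,224,13),crop(d["scene"],296,212,324,240,13)]))
# trays: fit lines
for nm,lo,hi in(("blue",(105,120,60),(125,255,255)),("yellow",(24,150,100),(34,255,255))):
  for n,g in d.items():
    m=cv2.inRange(hsv(g),lo,hi)
    m=cv2.morphologyEx(m,cv2.MORPH_CLOSE,np.ones((5,5)))
    for c in comps(g,m,mn=300):
        ctr=c.mean(0)[0]; w=ray(g,*ctr,10)
        if not(600<w[0]<700): continue
        W=np.array([ray(g,*p[0],8) for p in c],np.float32)
        r=cv2.minAreaRect(W); M=cv2.moments(W)
        cc=np.array([M["m10"],M["m01"]])/M["m00"]
        print(nm,n,"center",np.round(cc,1),"rect",np.round(r[0],1),np.round(r[1],1),round(r[2],1))
```

```text
silver cent tri [437.8 -10.2  27.9] top@z [437.6 -10.7] scene@z [437.2  -8.6]
brass cent tri [447.  118.   24.5] top@z [447.2 117.9] scene@z [445.3 121.9]
orange cent tri [456.8 377.8  22.5] top@z [457.3 378.6] scene@z [455.5 380.3]
silver ell tri [437.8 -10.2  27.9] top@z [437.6 -10.7] scene@z [437.2  -8.6]
brass ell tri [447.1 117.9  24.5] top@z [447.2 117.8] scene@z [445.3 121.9]
orange ell tri [456.8 377.9  22.1] top@z [457.3 378.6] scene@z [455.8 380. ]
socket tri [ 487.1 -365.3   48.4] top@z [ 487.  -366.8] scene@z [ 486.6 -364.3]
spine +y tri [424.2 260.5  13.9] top@z [424.  260.3] scene@z [424.3 260.6]
spine -y tri [427.6 216.2  14.2] top@z [426.1 214.9] scene@z [428.7 218. ]
blue scene center [643.  146.7] rect [642.9 147.3] [102.4 205.1] 14.1
blue top center [641.5 145.7] rect [641.5 145.8] [101.9 201.2] 14.0
yellow scene center [ 643.9 -135. ] rect [ 643.8 -134.9] [205.5 104.7] 87.7
yellow top center [ 642.8 -136.2] rect [ 642.8 -135.5] [198.6 100.1] 87.8
```

View pics/c5.png

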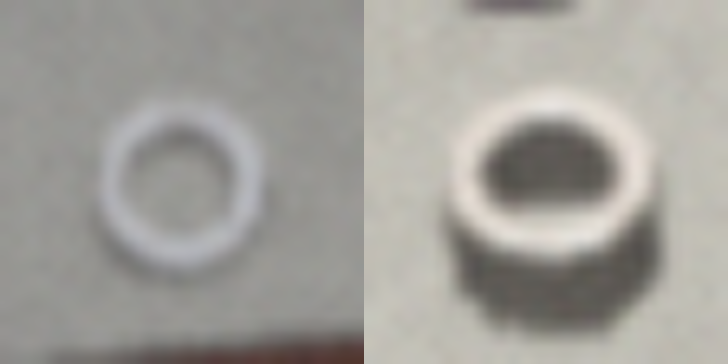

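Estimates in mm:
- Silver spacer (437.5,−9.7)
- Orange cup (457,379)
- Socket (487,−365.5)
- Hook spine (426,238), yaw about 4°
- Far blue tray (642,146), yaw 14°
- Yellow tray (643,−135.5), yaw −2.3°

First the arm goes above the spacer, with the jaws aligned to the blue tray.

```bash
cat > go.py <<'E'
# usage: go.py X Y Z yaw_deg   (tool x yaw) from the last commanded pose
import sys,numpy as np
from bench import bot
from scipy.spatial.transform import Rotation as R
s=bot.read_state(); M=R.from_rotvec(s["tool_rot"]).as_matrix()
a=np.arctan2(M[1,0],M[0,0])
np.set_printoptions(suppress=True,precision=3)
print("t",round(s["clock"],2),"pos",s["position"],"yaw",round(np.degrees(a),2),"tilt",np.round(M[2,:2],4),"gap",round(s["finger_gap"]*85,1),"F",s["ft_force"],"q",s["joint_positions"])
if len(sys.argv)>4:
    X,Y,Z,w=map(float,sys.argv[1:5])
    c=[float(v) for v in sys.argv[5:9]] if len(sys.argv)>8 else None # commanded pose X Y Z yaw
    p=np.array(c[:3]) if c else s["position"]; aa=np.radians(c[3]) if c else a
    d=np.array([X,Y,Z])-p
    print("shift cm",np.round(np.array([d[0]*np.cos(aa)+d[1]*np.sin(aa),d[0]*np.sin(aa)-d[1]*np.cos(aa),-d[2]])/10,2),"turn",round(-((np.radians(w)-aa+np.pi)%(2*np.pi)-np.pi),3))
E
python3 go.py 437.5 -9.7 120 104 213.508 -560.759 231.331 20.83
```

```text
t 0.1 pos [ 213.438 -560.456  230.602] yaw 20.84 tilt [ 0.    -0.001] gap 85.1 F [-1.088 -0.675 -0.548] q [-1.425  0.105  0.097  1.564 -0.     1.353]
shift cm [ 40.53 -43.54  11.13] turn -1.452
```

Request:
step_arm(
  steps=[
    [1,-1.1,0.3,-0.04,60],
    [3,-3.3,1,-0.12,60],
    [6,-6.5,1.7,-0.22,60],
    [9,-9.7,2.5,-0.33,60],
    [12,-12.9,3.3,-0.43,60],
    [15,-16.1,4.1,-0.54,60],
    [18,-19.3,5,-0.65,60],
    [21,-22.6,5.8,-0.75,60],
    [24,-25.8,6.6,-0.86,60],
    [27,-29,7.4,-0.97,60],
    [30,-32.2,8.2,-1.08,60],
    [33,-35.5,9.1,-1.18,60],
    [36,-38.7,9.9,-1.29,60],
    [38.5,-41.4,10.6,-1.38,60],
    [40,-43,11,-1.43,60],
    [40.5,-43.5,11.1,-1.45,60],
    [40.5,-43.5,11.1,-1.45,60],
    [40.5,-43.5,11.1,-1.45,60],
  ],
  grip_force=40,
)

```text
clock: 1.6
position: [436.9, -9.2, 119.7]
tool_rot: [-1.932, -2.476, 0.001]
ft_force: [-0.1, -0.0, -0.6]
finger_gap: 0.758
```

```bash
python3 go.py 437.5 -9.7 60 104
python3 - <<'E'
from m import *
from bench import bot
d={}
for n in("scene","top"):
    d[n]=bot.get_image(n)
pickle.dump(d,open("im1.pkl","wb"))
cv2.imwrite("pics/s1.png",crop(d["scene"],230,110,430,280,3))
cv2.imwrite("pics/t1.png",crop(d["top"],190,100,470,280,2.8))
E
```

```text
t 1.6 pos [436.887  -9.177 119.747] yaw 104.06 tilt [ 0.    -0.001] gap 64.5 F [-0.136 -0.04  -0.597] q [-0.322 -0.405 -0.568  1.409 -0.     1.004]
shift cm [-0.07  0.05  5.97] turn 0.001
```

View pics/s1.png

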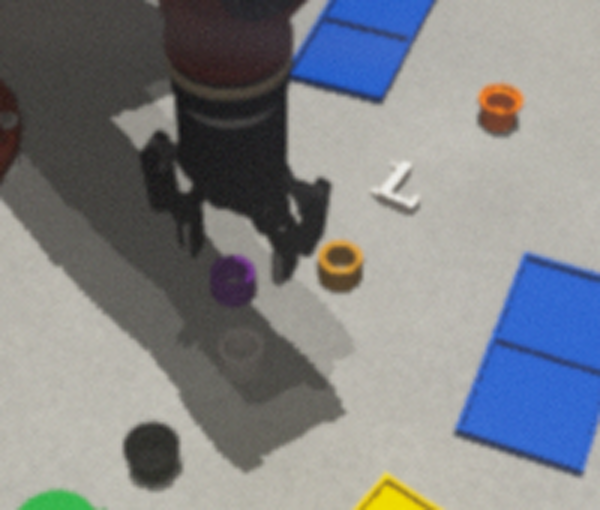

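View pics/t1.png

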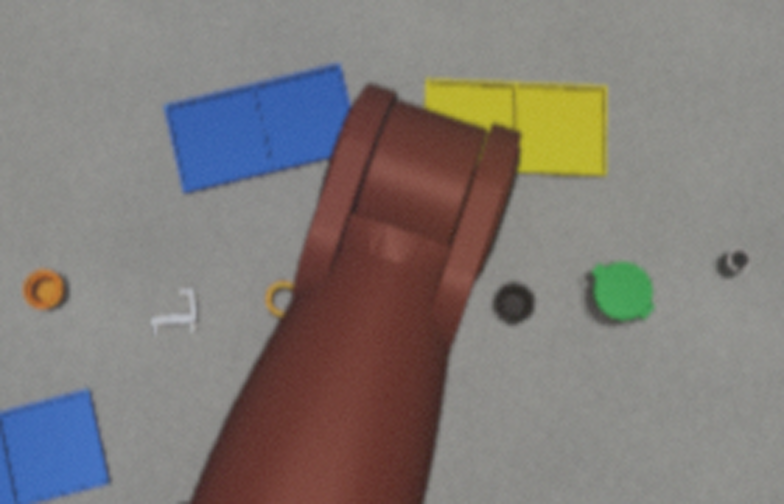

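The scene crop shows the jaws open above the silver ring, at crop (240,350), with purple clear at the side. Descending.

Run:
```python
from m import *
d=pickle.load(open("im1.pkl","rb"));print(proj(d["scene"],[437,-9,120]),proj(d["scene"],[437.5,-9.7,26]))
```

```text
[308.65098941 199.35895081] [309.74611824 224.68496001]
```

Request:
step_arm(
  steps=[
    [-0.07,0.05,1,0,60],
    [-0.07,0.05,2.5,0,60],
    [-0.07,0.05,4,0,60],
    [-0.07,0.05,5.5,0,60],
    [-0.07,0.05,7,0,60],
    [-0.07,0.05,8.5,0,60],
    [-0.07,0.05,9.2,0,60],
    [-0.07,0.05,9.2,0,60],
    [-0.07,0.05,9.2,0,60],
  ],
)

```text
clock: 2.45
position: [437.6, -11.2, 28.2]
tool_rot: [-1.937, -2.473, 0.0]
ft_force: [0.4, -0.4, -0.0]
finger_gap: 0.767
```

```bash
python3 go.py
python3 - <<'E'
from m import *
from bench import bot
g=bot.get_image("scene")
cv2.imwrite("pics/s2.png",crop(g,260,160,370,250,7))
E
```

```text
t 2.45 pos [437.63  -11.226  28.234] yaw 103.85 tilt [ 0. -0.] gap 65.2 F [ 0.369 -0.358 -0.024] q [-0.326 -0.349 -0.693  1.227 -0.     1.003]
```

View pics/s2.png

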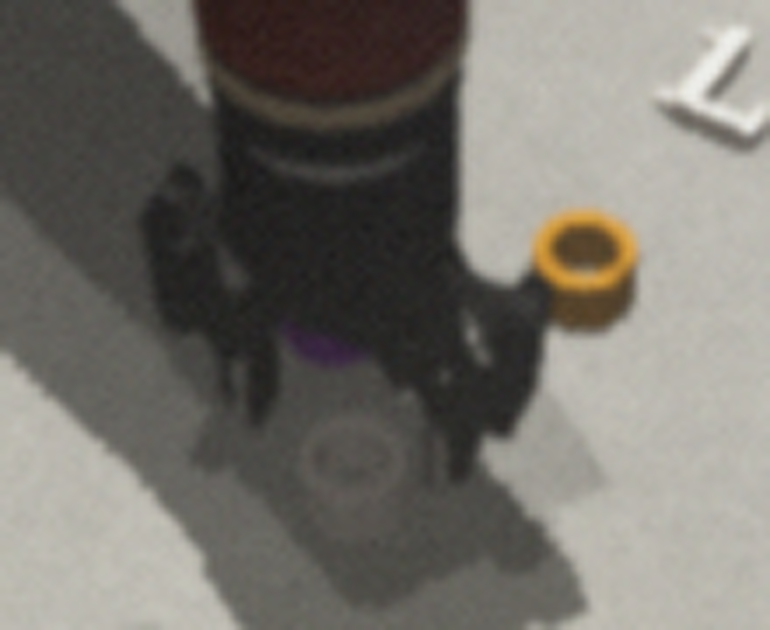

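Request:
step_arm(
  steps=[
    [0.05,0,0.5,0,60],
    [0.1,0,1.3,0,60],
    [0.1,0,2,0,60],
    [0.1,0,2.5,0,60],
    [0.1,0,2.5,0,60],
    [0.1,0,2.5,0,60],
  ],
)

```text
clock: 3.0
position: [437.2, -9.6, 2.8]
tool_rot: [-1.935, -2.474, 0.001]
ft_force: [-0.4, 0.6, -0.2]
finger_gap: 0.769
```

```bash
python3 go.py 437.5 -9.7 3 104
```

```text
t 3.0 pos [437.228  -9.57    2.807] yaw 103.93 tilt [ 0.    -0.001] gap 65.3 F [-0.404  0.6   -0.173] q [-0.323 -0.323 -0.721  1.174 -0.     1.005]
shift cm [-0.02  0.02 -0.02] turn -0.001
```

Request:
step_arm(
  steps=[
    [0,0,0,0,255],
    [0,0,0,0,255],
    [0,0,0,0,255],
    [0,0,0,0,255],
    [0,0,0,0,255],
    [0,0,0,0,255],
    [0,0,-0.5,0,255],
    [0,0,-1.5,0,255],
    [0,0,-3,0,255],
    [0,0,-5,0,255],
    [0,0,-7,0,255],
    [0,0,-8,0,255],
    [0,0,-8,0,255],
  ],
  grip_force=40,
)

```text
clock: 4.08
position: [439.2, -10.2, 86.0]
tool_rot: [1.933, 2.471, 0.002]
ft_force: [0.5, -0.2, -0.2]
finger_gap: 0.443
```

```bash
python3 go.py 654.3 97.8 80 104
python3 - <<'E'
from m import *
from bench import bot
g=bot.get_image("scene")
cv2.imwrite("pics/s3.png",crop(g,260,130,370,250,5))
E
```

```text
t 4.08 pos [439.156 -10.213  86.004] yaw 103.93 tilt [-0.002  0.003] gap 37.7 F [ 0.467 -0.204 -0.168] q [-0.323 -0.391 -0.619  1.339 -0.     1.005]
shift cm [ 5.31 23.48  0.6 ] turn -0.001
```

View pics/s3.png

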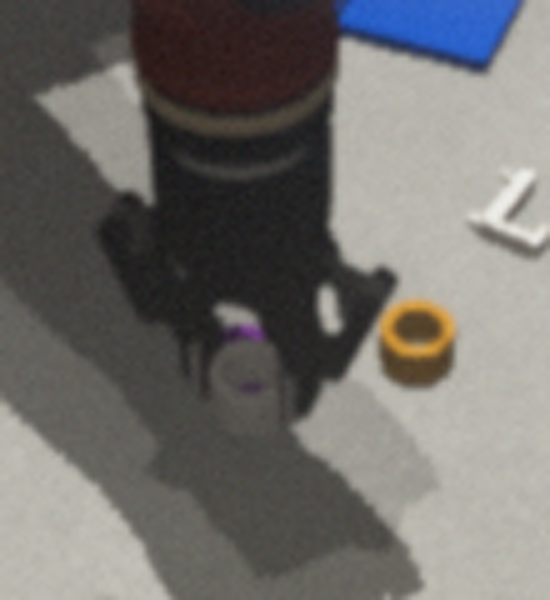

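The spacer is held level at crop (250,385). Carrying it to the blue compartment at (654,98).

Request:
step_arm(
  steps=[
    [0.2,0.8,0,0,255],
    [0.6,2.6,0,0,255],
    [1.1,5,0,0,255],
    [1.7,7.5,0,0,255],
    [2.3,10,0,0,255],
    [2.8,12.5,0,0,255],
    [3.4,15,0,0,255],
    [4,17.5,0,0,255],
    [4.5,20,0,0,255],
    [5,22,0,0,255],
    [5.3,23.1,0,0,255],
    [5.3,23.5,0,0,255],
    [5.3,23.5,0,0,255],
    [5.3,23.5,0,0,255],
  ],
)

```text
clock: 5.3
position: [652.0, 98.0, 82.1]
tool_rot: [-1.935, -2.473, 0.002]
ft_force: [-0.1, 0.2, -1.0]
finger_gap: 0.445
```

```bash
python3 go.py 654.3 97.8 6 104
python3 - <<'E'
from m import *
from bench import bot
g=bot.get_image("scene")
cv2.imwrite("pics/s4.png",crop(g,350,130,470,280,4))
E
```

```text
t 5.3 pos [651.974  98.016  82.121] yaw 103.92 tilt [ 0.    -0.002] gap 37.8 F [-0.107  0.151 -1.014] q [-0.049  0.31   0.058  1.321 -0.     1.279]
shift cm [-0.08  0.22  7.61] turn -0.001
```

View pics/s4.png

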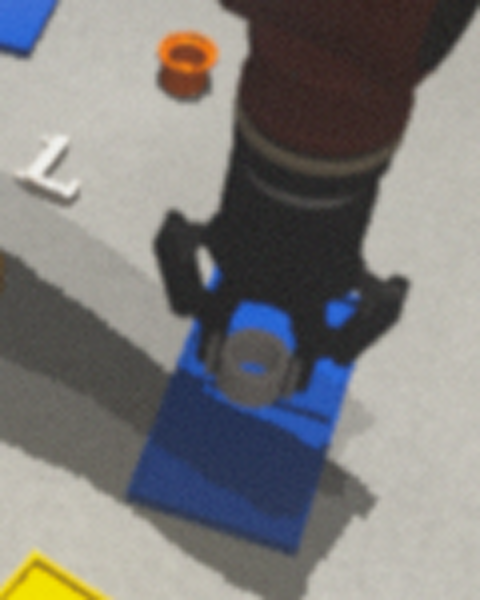

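Request:
step_arm(
  steps=[
    [-0.05,0.2,1,0,255],
    [-0.05,0.2,2.5,0,255],
    [-0.05,0.2,4,0,255],
    [-0.05,0.2,5.5,0,255],
    [-0.05,0.2,6.6,0,255],
    [-0.05,0.2,7.2,0,255],
    [-0.05,0.2,7.5,0,255],
    [-0.05,0.2,7.5,0,255],
    [-0.05,0.2,7.5,0,255],
  ],
)

```text
clock: 6.1
position: [655.5, 98.2, 9.0]
tool_rot: [1.935, 2.474, 0.001]
ft_force: [0.2, -1.0, -0.5]
finger_gap: 0.444
```

```bash
python3 go.py 654.3 97.8 6 104
```

```text
t 6.1 pos [655.485  98.178   8.977] yaw 103.92 tilt [-0.     0.001] gap 37.7 F [ 0.151 -1.04  -0.465] q [-0.048  0.367 -0.01   1.193 -0.     1.28 ]
shift cm [-0.01 -0.12  0.3 ] turn -0.001
```

Request:
step_arm(
  steps=[
    [0,-0.1,0.1,0,255],
    [0,-0.1,0.1,0,255],
    [0,-0.1,0.1,0,255],
  ],
)

```text
clock: 6.35
position: [654.4, 98.0, 7.8]
tool_rot: [1.935, 2.474, 0.001]
ft_force: [0.1, 0.5, -0.2]
finger_gap: 0.447
```

```bash
python3 go.py 654.3 97.8 6 104
```

```text
t 6.35 pos [654.377  97.987   7.779] yaw 103.92 tilt [-0.     0.001] gap 38.0 F [ 0.148  0.543 -0.241] q [-0.048  0.365 -0.014  1.191 -0.     1.279]
shift cm [-0.02 -0.01  0.18] turn -0.001
```

Request:
step_arm(
  steps=[
    [0,0,0.1,0,255],
    [0,0,0.17,0,255],
    [0,0,0.17,0,255],
    [0,0,0.17,0,90],
    [0,0,0.17,0,90],
    [0,0,0.17,0,90],
    [0,0,0.17,0,90],
    [0,0,-0.5,0,90],
    [0,0,-2,0,90],
    [0,0,-4.5,0,90],
    [0,0,-8,0,90],
    [0,0,-11,0,90],
    [0,0,-12,0,90],
    [0,0,-12,0,90],
  ],
)

```text
clock: 7.52
position: [656.3, 97.9, 131.8]
tool_rot: [1.933, 2.47, 0.006]
ft_force: [-0.2, -0.3, 0.1]
finger_gap: 0.648
```

```bash
python3 go.py 457 379 120 104
python3 - <<'E'
from m import *
from bench import bot
g=bot.get_image("scene")
cv2.imwrite("pics/s5.png",crop(g,350,130,470,280,4))
E
```

```text
t 7.52 pos [656.306  97.937 131.824] yaw 103.92 tilt [-0.002  0.006] gap 55.1 F [-0.209 -0.322  0.064] q [-0.048  0.293  0.129  1.4   -0.     1.279]
shift cm [ 32.08 -12.58   1.18] turn -0.001
```

View pics/s5.png

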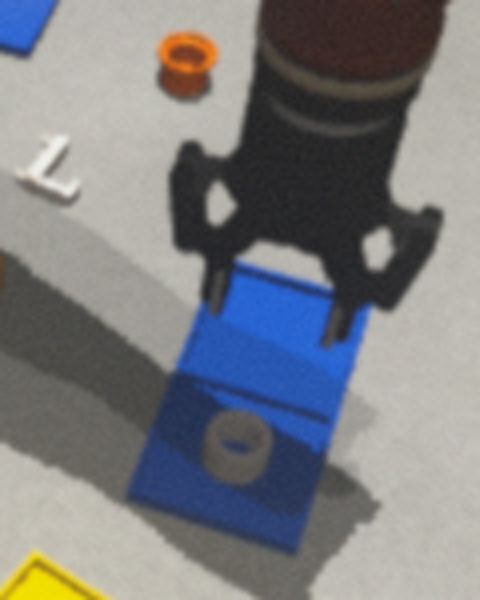

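The spacer stands upright in the middle of its compartment, crop (238,445). Now the orange cup.

Request:
step_arm(
  steps=[
    [1,-0.4,0,0,50],
    [3.5,-1.4,0,0,50],
    [6.5,-2.6,0,0,50],
    [9.5,-3.7,0,0,50],
    [12.5,-4.9,0,0,50],
    [15.5,-6.1,0,0,50],
    [18.5,-7.3,0,0,50],
    [21.5,-8.4,0,0,50],
    [24.5,-9.6,0,0,50],
    [27.5,-10.8,0,0,50],
    [30,-11.8,0,0,50],
    [31.5,-12.4,0,0,50],
    [32.1,-12.6,0,0,50],
    [32.1,-12.6,0,0,50],
    [32.1,-12.6,1,0,50],
    [32.1,-12.6,3,0,50],
    [32.1,-12.6,5,0,50],
    [32.1,-12.6,6,0,50],
    [32.1,-12.6,6,0,50],
    [32.1,-12.6,6,0,50],
  ],
)

```text
clock: 9.23
position: [454.5, 378.3, 66.6]
tool_rot: [-1.937, -2.473, 0.002]
ft_force: [0.3, -0.3, -0.1]
finger_gap: 0.805
```

```bash
python3 go.py 457 379 7 104
python3 - <<'E'
from m import *
from bench import bot
for n,r,s in(("scene",(345,90,445,170),6),("top",(150,150,270,250),5)):
    g=bot.get_image(n)
    cv2.imwrite(f"pics/{n}6.png",crop(g,*r,s))
E
```

```text
t 9.23 pos [454.48  378.345  66.568] yaw 103.86 tilt [-0.001 -0.002] gap 68.4 F [ 0.327 -0.297 -0.096] q [ 0.473  0.116 -0.19   1.266 -0.     1.802]
shift cm [0.   0.26 5.96] turn -0.002
```

View pics/scene6.png

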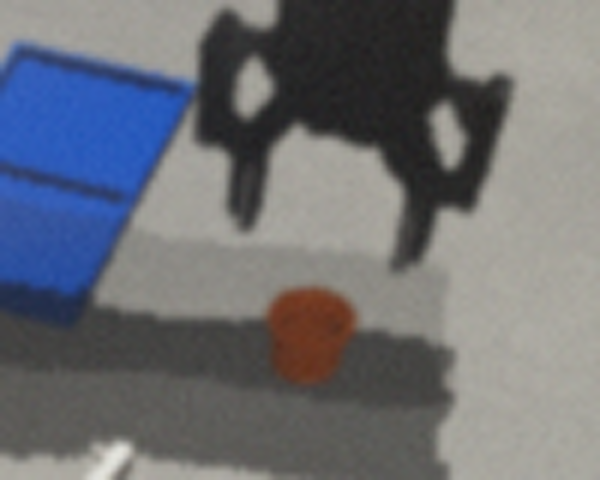

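Request:
step_arm(
  steps=[
    [0,0.2,0,0,50],
    [0,0.25,1,0,50],
    [0,0.25,2.5,0,50],
    [0,0.25,4,0,50],
    [0,0.25,5.2,0,50],
    [0,0.25,5.9,0,50],
    [0,0.25,5.9,0,50],
    [0,0.25,5.9,0,50],
  ],
)

```text
clock: 10.0
position: [456.9, 379.8, 8.2]
tool_rot: [-1.936, -2.474, 0.001]
ft_force: [-0.7, 0.1, 0.4]
finger_gap: 0.804
```

```bash
python3 go.py 457 379 7 104
python3 - <<'E'
from m import *
from bench import bot
for n,r,s in(("scene",(345,90,445,170),6),("top",(150,150,270,250),5)):
    g=bot.get_image(n)
    cv2.imwrite(f"pics/{n}7.png",crop(g,*r,s))
E
```

```text
t 10.0 pos [456.871 379.831   8.17 ] yaw 103.92 tilt [-0. -0.] gap 68.4 F [-0.731  0.073  0.403] q [ 0.474  0.171 -0.241  1.16  -0.     1.802]
shift cm [-0.08 -0.01  0.12] turn -0.001
```

View pics/scene7.png

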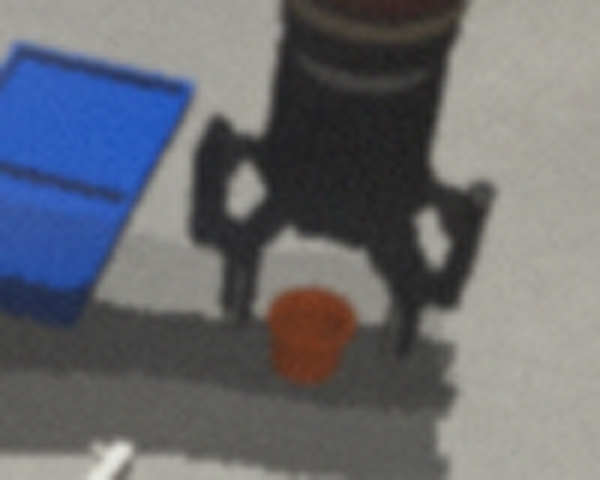

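Request:
step_arm(
  steps=[
    [-0.08,0,0,0,255],
    [-0.08,0,0,0,255],
    [-0.08,0,0,0,255],
    [-0.08,0,0,0,255],
    [-0.08,0,0,0,255],
    [-0.08,0,0,0,255],
    [-0.08,0,0,0,255],
    [-0.08,0,-0.5,0,255],
    [-0.08,0,-1.5,0,255],
    [-0.08,0,-3,0,255],
    [-0.08,0,-5,0,255],
    [-0.08,0,-7,0,255],
    [-0.08,0,-7.5,0,255],
    [-0.08,0,-7.5,0,255],
  ],
)

```text
clock: 11.27
position: [458.6, 379.8, 85.9]
tool_rot: [1.935, 2.473, 0.006]
ft_force: [0.6, -0.5, -0.8]
finger_gap: 0.476
```

```bash
python3 go.py 630.1 194.8 82 104
python3 - <<'E'
from m import *
from bench import bot
g=bot.get_image("scene")
cv2.imwrite("pics/s8.png",crop(g,345,70,445,170,5))
E
```

```text
t 11.27 pos [458.56  379.828  85.857] yaw 103.92 tilt [0.001 0.004] gap 40.4 F [ 0.592 -0.53  -0.788] q [ 0.472  0.109 -0.162  1.296 -0.     1.8  ]
shift cm [-22.09  12.2    0.39] turn -0.001
```

View pics/s8.png

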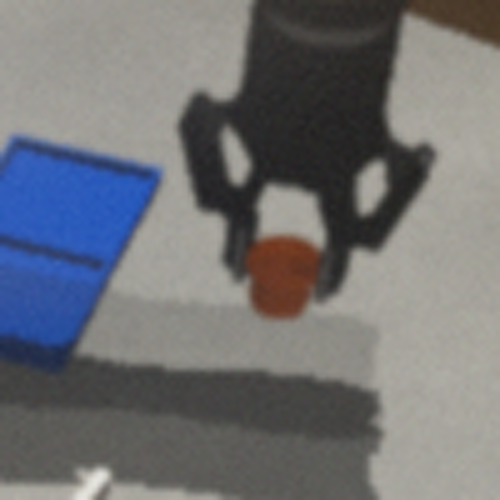

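The cup is held upright, crop (282,275). Carrying it to (630,195).

Request:
step_arm(
  steps=[
    [-0.7,0.4,0,0,255],
    [-2.4,1.3,0,0,255],
    [-4.6,2.5,0,0,255],
    [-6.8,3.8,0,0,255],
    [-9,5,0,0,255],
    [-11.2,6.2,0,0,255],
    [-13.4,7.4,0,0,255],
    [-15.6,8.6,0,0,255],
    [-17.8,9.8,0,0,255],
    [-19.8,10.9,0,0,255],
    [-21.3,11.8,0,0,255],
    [-22,12.2,0,0,255],
    [-22,12.2,0,0,255],
    [-22,12.2,0,0,255],
    [-22,12.2,1,0,255],
    [-22,12.2,2.5,0,255],
    [-22,12.2,4,0,255],
    [-22,12.2,5,0,255],
    [-22,12.2,5,0,255],
    [-22,12.2,5,0,255],
  ],
)

```text
clock: 12.98
position: [627.4, 195.5, 32.5]
tool_rot: [-1.934, -2.474, 0.002]
ft_force: [-0.2, 0.2, -0.1]
finger_gap: 0.471
```

```bash
python3 go.py 630.1 194.8 11 104
python3 - <<'E'
from m import *
from bench import bot
g=bot.get_image("scene")
cv2.imwrite("pics/s9.png",crop(g,350,120,470,280,4))
E
```

```text
t 12.98 pos [627.445 195.458  32.504] yaw 103.97 tilt [ 0.    -0.002] gap 40.1 F [-0.243  0.212 -0.106] q [ 0.104  0.335 -0.004  1.233 -0.     1.43 ]
shift cm [-0.13  0.24  2.15] turn -0.0
```

View pics/s9.png

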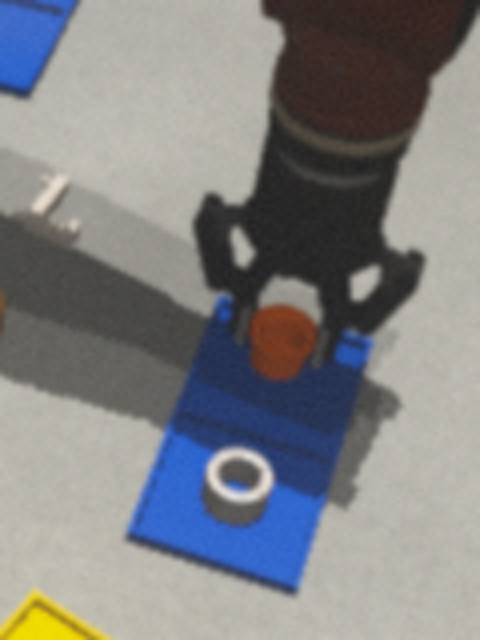

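Request:
step_arm(
  steps=[
    [-0.1,0.2,0.5,0,255],
    [-0.1,0.2,1.2,0,255],
    [-0.1,0.2,1.8,0,255],
    [-0.1,0.2,2,0,255],
    [-0.1,0.2,2,0,255],
    [-0.1,0.2,2,0,255],
  ],
)

```text
clock: 13.53
position: [630.6, 194.4, 13.0]
tool_rot: [-1.936, -2.474, 0.0]
ft_force: [0.2, 0.1, -0.4]
finger_gap: 0.472
```

```bash
python3 go.py 630.1 194.8 11 104
```

```text
t 13.53 pos [630.563 194.354  12.987] yaw 103.92 tilt [-0. -0.] gap 40.1 F [ 0.165  0.057 -0.355] q [ 0.101  0.356 -0.015  1.2   -0.     1.429]
shift cm [ 0.05 -0.03  0.2 ] turn -0.001
```

Request:
step_arm(
  steps=[
    [0,0,0.1,0,255],
    [0,0,0.18,0,255],
    [0,0,0.18,0,255],
    [0,0,0.18,0,85],
    [0,0,0.18,0,85],
    [0,0,0.18,0,85],
    [0,0,0.18,0,85],
    [0,0,-0.5,0,85],
    [0,0,-2,0,85],
    [0,0,-4.5,0,85],
    [0,0,-8,0,85],
    [0,0,-11,0,85],
    [0,0,-12,0,85],
    [0,0,-12,0,85],
  ],
)

```text
clock: 14.7
position: [632.8, 194.7, 137.8]
tool_rot: [1.933, 2.471, 0.007]
ft_force: [-0.3, 0.2, 0.1]
finger_gap: 0.666
```

```bash
python3 go.py 487 -365.5 130 87.7
python3 - <<'E'
from m import *
from bench import bot
g=bot.get_image("scene")
cv2.imwrite("pics/s10.png",crop(g,350,120,470,280,4))
E
```

```text
t 14.7 pos [632.849 194.693 137.795] yaw 103.93 tilt [-0.001  0.006] gap 56.6 F [-0.275  0.164  0.125] q [ 0.101  0.287  0.133  1.41  -0.     1.429]
shift cm [-50.86 -27.64   0.78] turn 0.283
```

View pics/s10.png

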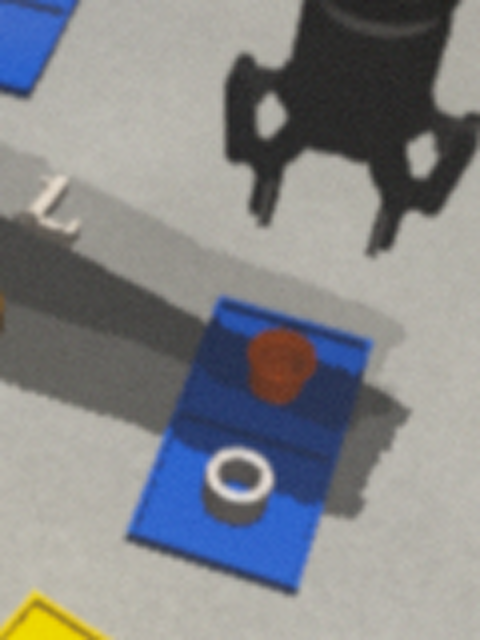

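The cup stands upright in the second compartment, crop (282,365). Next the socket.

Request:
step_arm(
  steps=[
    [-1.5,-0.8,0,0,90],
    [-4.5,-2.5,0,0.02,90],
    [-8,-4.3,0,0.04,90],
    [-11.5,-6.2,0,0.06,90],
    [-15,-8.2,0,0.08,90],
    [-18.5,-10,0,0.1,90],
    [-22,-12,0,0.12,90],
    [-25.5,-13.9,0,0.14,90],
    [-29,-15.8,0,0.16,90],
    [-32.5,-17.7,0,0.18,90],
    [-36,-19.6,0,0.2,90],
    [-39.5,-21.5,0,0.22,90],
    [-43,-23.4,0,0.24,90],
    [-46.5,-25.3,0,0.26,90],
    [-49,-26.6,0,0.28,90],
    [-50.5,-27.4,0,0.28,90],
    [-50.9,-27.6,0,0.28,90],
    [-50.9,-27.6,1,0.28,90],
    [-50.9,-27.6,3,0.28,90],
    [-50.9,-27.6,3,0.28,90],
  ],
)

```text
clock: 16.42
position: [484.2, -362.6, 98.5]
tool_rot: [-2.256, -2.178, -0.001]
ft_force: [-0.6, -0.1, -1.5]
finger_gap: 0.647
```

```bash
python3 go.py 487 -365.5 70 87.7
python3 - <<'E'
from m import *
from bench import bot
for n,r,s in(("scene",(170,280,290,400),5),("top",(400,150,500,250),5)):
    g=bot.get_image(n)
    cv2.imwrite(f"pics/{n}11.png",crop(g,*r,s))
E
```

```text
t 16.42 pos [ 484.244 -362.642   98.455] yaw 87.98 tilt [ 0.005 -0.004] gap 55.0 F [-0.558 -0.087 -1.471] q [-0.859  0.145 -0.1    1.332  0.     0.747]
shift cm [-0.28  0.29  2.85] turn 0.005
```

View pics/scene11.png

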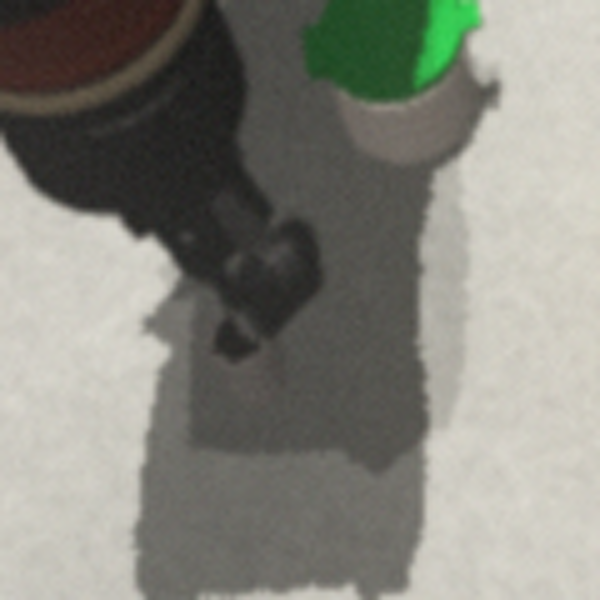

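Request:
step_arm(
  steps=[
    [-0.2,0.2,0,0,90],
    [-0.2,0.2,0.5,0,90],
    [-0.2,0.2,1.5,0,90],
    [-0.2,0.2,2,0,90],
    [-0.2,0.2,2,0,90],
    [-0.2,0.2,2,0,90],
  ],
)

```text
clock: 17.02
position: [486.9, -367.7, 82.7]
tool_rot: [-2.261, -2.179, -0.0]
ft_force: [-0.3, -0.3, -0.2]
finger_gap: 0.649
```

```bash
python3 go.py 487 -365.5 15 87.7
```

```text
t 17.02 pos [ 486.861 -367.723   82.653] yaw 87.88 tilt [ 0.001 -0.001] gap 55.1 F [-0.326 -0.302 -0.222] q [-0.861  0.162 -0.111  1.299  0.     0.747]
shift cm [0.22 0.01 6.77] turn 0.003
```

Request:
step_arm(
  steps=[
    [0.15,0,0,0,90],
    [0.2,0,1,0,90],
    [0.2,0,2.5,0,90],
    [0.2,0,4,0,90],
    [0.2,0,5.5,0,90],
    [0.2,0,6.5,0,90],
    [0.2,0,6.8,0,90],
    [0.2,0,6.8,0,90],
    [0.2,0,6.8,0,90],
  ],
)

```text
clock: 17.77
position: [487.5, -366.4, 15.8]
tool_rot: [2.262, 2.179, -0.0]
ft_force: [0.7, 0.4, 0.3]
finger_gap: 0.647
```

```bash
python3 go.py 487 -365.5 15 87.7
python3 - <<'E'
from m import *
from bench import bot
for n,r,s in(("scene",(170,280,290,400),5),):
    g=bot.get_image(n)
    cv2.imwrite(f"pics/{n}12.png",cv2.convertScaleAbs(crop(g,*r,s),alpha=1.8))
E
```

```text
t 17.77 pos [ 487.493 -366.356   15.837] yaw 87.88 tilt [-0.001  0.001] gap 55.0 F [0.667 0.402 0.275] q [-0.859  0.208 -0.184  1.178 -0.     0.749]
shift cm [ 0.08 -0.05  0.08] turn 0.003
```

View pics/scene12.png

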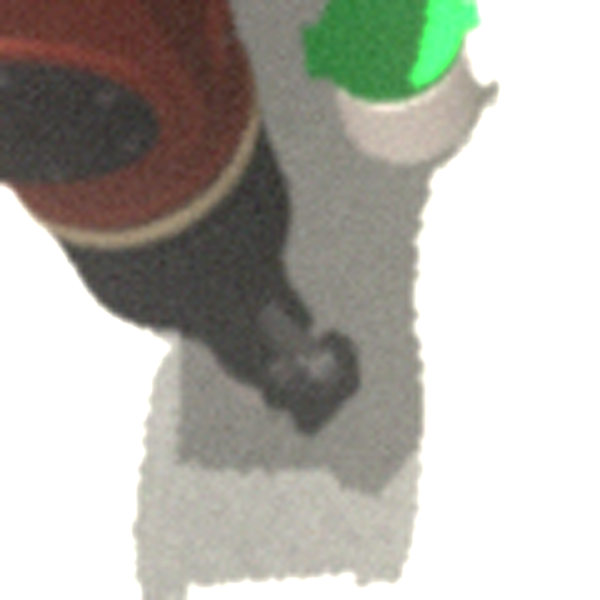

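Request:
step_arm(
  steps=[
    [0.05,0,0,0,255],
    [0.05,0,0,0,255],
    [0.05,0,0,0,255],
    [0.05,0,0,0,255],
    [0.05,0,0,0,255],
    [0.05,0,0,0,255],
    [0.05,0,0,0,255],
    [0.05,0,0,0,255],
    [0.05,0,0,0,255],
  ],
  grip_force=50,
)

```text
clock: 18.57
position: [487.7, -366.0, 16.2]
tool_rot: [2.261, 2.179, -0.0]
ft_force: [-0.1, 1.6, 7.0]
finger_gap: 0.288
```

Request:
step_arm(
  steps=[
    [0,0,-0.5,0,255],
    [0,0,-1.5,0,255],
    [0,0,-3,0,255],
    [0,0,-5,0,255],
    [0,0,-7,0,255],
    [0,0,-9,0,255],
    [0,0,-10,0,255],
    [0,0,-10,0,255],
    [0,0,-10,0,255],
  ],
)

```text
clock: 19.32
position: [487.4, -365.8, 115.4]
tool_rot: [2.262, 2.179, -0.0]
ft_force: [0.5, -0.3, -1.1]
finger_gap: 0.283
```

```bash
python3 go.py 641.3 -185.5 115 87.7
python3 - <<'E'
from m import *
from bench import bot
for n,r,s in(("scene",(170,260,290,400),4),):
    g=bot.get_image(n)
    cv2.imwrite(f"pics/{n}13.png",cv2.convertScaleAbs(crop(g,*r,s),alpha=1.6))
E
```

```text
t 19.32 pos [ 487.447 -365.791  115.434] yaw 87.88 tilt [-0.001  0.001] gap 24.1 F [ 0.543 -0.334 -1.099] q [-0.858  0.142 -0.073  1.356 -0.     0.75 ]
shift cm [18.59 14.71  0.04] turn 0.003
```

View pics/scene13.png

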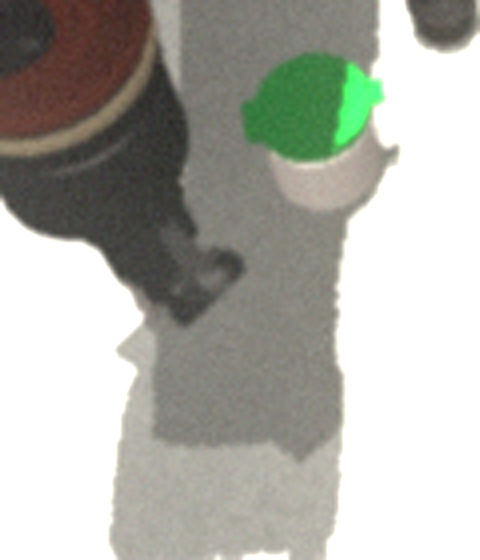

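The gap holds at 24 mm, so the socket is gripped (fingers hide it from this view). Moving to the yellow compartment at (641,−185).

Request:
step_arm(
  steps=[
    [0.6,0.5,0,0,255],
    [2,1.6,0,0,255],
    [4,3.2,0,0,255],
    [6,4.7,0,0,255],
    [8,6.3,0,0,255],
    [10,7.9,0,0,255],
    [12,9.5,0,0,255],
    [14,11.1,0,0,255],
    [16,12.7,0,0,255],
    [17.6,13.9,0,0,255],
    [18.4,14.5,0,0,255],
    [18.6,14.7,0,0,255],
    [18.6,14.7,0,0,255],
    [18.6,14.7,0,0,255],
    [18.6,14.7,1,0,255],
    [18.6,14.7,2.5,0,255],
    [18.6,14.7,4,0,255],
    [18.6,14.7,5,0,255],
    [18.6,14.7,5,0,255],
    [18.6,14.7,5,0,255],
  ],
)

```text
clock: 21.03
position: [640.3, -185.4, 64.6]
tool_rot: [-2.262, -2.178, 0.001]
ft_force: [-0.5, 0.1, 0.2]
finger_gap: 0.284
```

```bash
python3 go.py 641.3 -185.5 19.5 87.7
python3 - <<'E'
from m import *
from bench import bot
g=bot.get_image("scene")
cv2.imwrite("pics/s14.png",crop(g,270,220,410,380,4))
E
```

```text
t 21.03 pos [ 640.255 -185.429   64.578] yaw 87.84 tilt [ 0.001 -0.001] gap 24.2 F [-0.516  0.072  0.195] q [-0.478  0.341  0.063  1.294 -0.     1.131]
shift cm [-0.    0.1   4.51] turn 0.002
```

View pics/s14.png

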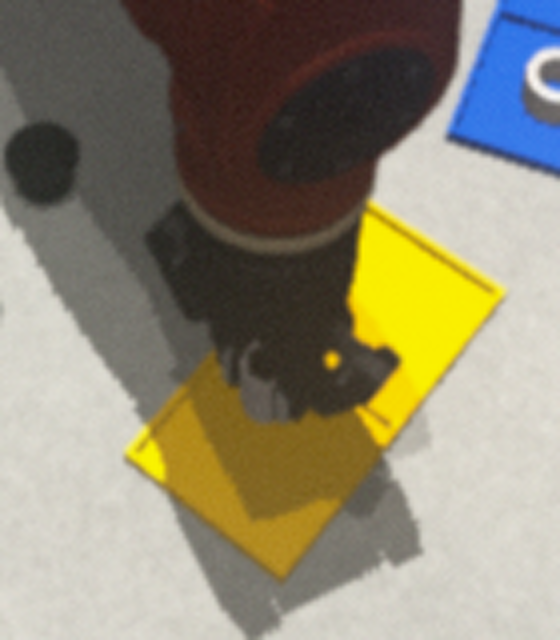

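Request:
step_arm(
  steps=[
    [0,0.1,0.7,0,255],
    [0,0.1,1.8,0,255],
    [0,0.1,3,0,255],
    [0,0.1,3.9,0,255],
    [0,0.1,4.3,0,255],
    [0,0.1,4.3,0,255],
    [0,0.1,4.3,0,255],
    [0,0.1,4.3,0,255],
  ],
)

```text
clock: 21.75
position: [642.4, -185.3, 22.8]
tool_rot: [2.262, 2.179, 0.0]
ft_force: [0.3, 0.0, 0.3]
finger_gap: 0.284
```

```bash
python3 go.py 641.3 -185.5 19 87.7
python3 - <<'E'
from m import *
from bench import bot
g=bot.get_image("scene")
cv2.imwrite("pics/s15.png",crop(g,290,260,390,380,5))
E
```

```text
t 21.75 pos [ 642.357 -185.343   22.756] yaw 87.88 tilt [-0.     0.001] gap 24.1 F [0.252 0.05  0.261] q [-0.476  0.373  0.024  1.221 -0.     1.132]
shift cm [-0.02 -0.11  0.38] turn 0.003
```

View pics/s15.png

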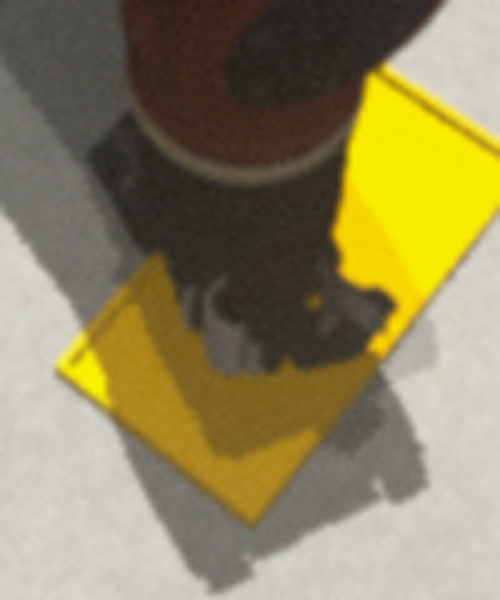

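Request:
step_arm(
  steps=[
    [0,-0.08,0.15,0,255],
    [0,-0.08,0.25,0,255],
    [0,-0.08,0.32,0,255],
    [0,-0.08,0.32,0,255],
    [0,-0.08,0.32,0,255],
  ],
)

```text
clock: 22.22
position: [641.4, -185.3, 19.3]
tool_rot: [2.262, 2.18, -0.0]
ft_force: [-0.8, -0.8, 1.7]
finger_gap: 0.284
```

```bash
python3 go.py 641.3 -185.5 19 87.7
```

```text
t 22.22 pos [ 641.37  -185.261   19.348] yaw 87.88 tilt [-0.  0.] gap 24.2 F [-0.846 -0.794  1.747] q [-0.477  0.373  0.018  1.215 -0.     1.131]
shift cm [-0.02 -0.01  0.03] turn 0.003
```

Request:
step_arm(
  steps=[
    [0,0,0.03,0,255],
    [0,0,0.03,0,255],
    [0,0,0.03,0,170],
    [0,0,0.03,0,150],
    [0,0,0.03,0,120],
    [0,0,0.03,0,120],
    [0,0,0.03,0,120],
    [0,0,0.03,0,120],
    [0,0,-0.5,0,120],
    [0,0,-2,0,120],
    [0,0,-4,0,120],
    [0,0,-7,0,120],
    [0,0,-10,0,120],
    [0,0,-11,0,120],
    [0,0,-11,0,120],
  ],
)

```text
clock: 23.47
position: [643.2, -186.1, 133.6]
tool_rot: [2.258, 2.176, 0.003]
ft_force: [0.6, 0.4, -1.2]
finger_gap: 0.527
```

```bash
python3 go.py 426 239.5 120 94
python3 - <<'E'
from m import *
from bench import bot
g=bot.get_image("scene")
cv2.imwrite("pics/s16.png",crop(g,270,220,410,380,4))
E
```

```text
t 23.47 pos [ 643.215 -186.135  133.606] yaw 87.88 tilt [-0.003  0.006] gap 44.8 F [ 0.614  0.354 -1.221] q [-0.476  0.312  0.154  1.407 -0.     1.131]
shift cm [ 41.73 -23.28   1.36] turn -0.107
```

View pics/s16.png

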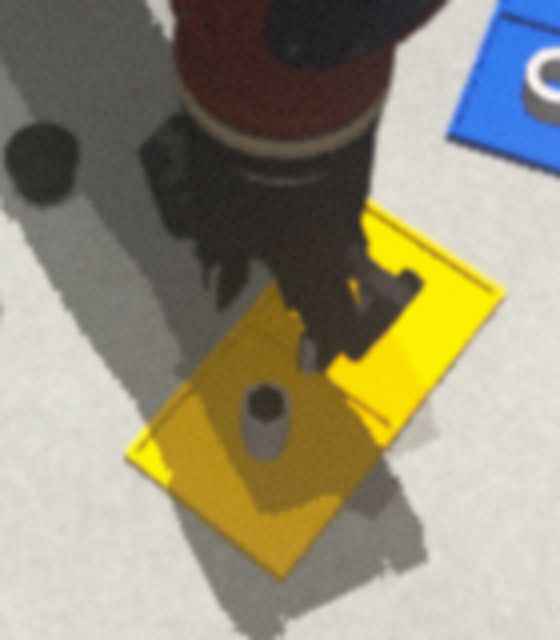

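The socket stands upright in place, crop (265,425). Before moving on, I'll check the hook pose by overlaying the expected corner points.

Run:
```python
from m import *
d=pickle.load(open("im0.pkl","rb"))
th=np.radians(4);c=np.array([425.8,238.3])
out=[]
for n,(x0,y0) in(("top",(237,194)),("scene",(347,156))):
    g=d[n];im=crop(g,x0,y0,x0+32,y0+32,12)
    for p in[(-5,25),(5,25),(5,-25),(-5,-25),(32,-25),(32,-9),(-14,20),(-14,-20),(0,0)]:
        w=c+np.array([[np.cos(th),-np.sin(th)],[np.sin(th),np.cos(th)]])@np.array(p)
        u=(proj(g,[*w,14])-[x0,y0]+.5)*12-.5
        cv2.circle(im,tuple(int(round(v)) for v in u),3,(0,0,255),-1)
    out.append(im)
cv2.imwrite("pics/hk.png",np.hstack(out))
```

```text
(no output)
```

View pics/hk.png

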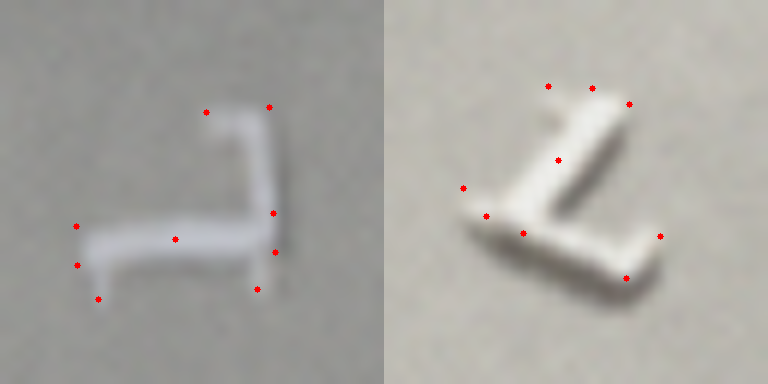

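The overlay fits within about 0.5 px in both views. Moving over the hook, jaws pre-narrowed.

```bash
python3 go.py 425.5 241 120 94
```

```text
t 23.52 pos [ 642.247 -185.656  130.856] yaw 87.88 tilt [-0.001  0.003] gap 45.1 F [ 0.109 -0.637 -0.647] q [-0.476  0.313  0.151  1.405 -0.     1.131]
shift cm [ 41.83 -23.24   1.09] turn -0.107
```

Request:
step_arm(
  steps=[
    [1,-0.5,0,0,195],
    [3.5,-2,0,-0.01,195],
    [6.5,-3.6,0,-0.02,195],
    [9.5,-5.3,0,-0.03,195],
    [12.5,-6.9,0,-0.04,195],
    [15.5,-8.6,0,-0.05,195],
    [18.5,-10.3,0,-0.06,195],
    [21.5,-11.9,0,-0.07,195],
    [24.5,-13.6,0,-0.08,195],
    [27.5,-15.3,0,-0.09,195],
    [30.5,-17,0,-0.1,195],
    [33.5,-18.7,0,-0.107,195],
    [36.5,-20.3,0,-0.107,195],
    [39,-21.7,0,-0.107,195],
    [41,-22.8,0,-0.107,195],
    [41.9,-23.3,0,-0.107,195],
    [41.9,-23.3,0,-0.107,195],
    [41.9,-23.3,2,-0.107,195],
    [41.9,-23.3,4,-0.107,195],
    [41.9,-23.3,4,-0.107,195],
  ],
)

```text
clock: 25.18
position: [421.9, 240.6, 84.6]
tool_rot: [-2.141, -2.295, 0.009]
ft_force: [-1.3, -0.4, -0.4]
finger_gap: 0.236
```

Request:
step_arm(
  steps=[
    [0,0,0,0,195],
    [0,0,1.5,0,195],
    [0,0,3,0,195],
    [0,0,3.5,0,195],
    [0,0,3.5,0,195],
    [0,0,3.5,0,195],
  ],
)

```text
clock: 25.68
position: [424.4, 241.9, 55.0]
tool_rot: [2.143, 2.297, 0.001]
ft_force: [0.2, 0.4, 0.5]
finger_gap: 0.232
```

```bash
python3 go.py 425.5 241 3 94
python3 - <<'E'
from m import *
from bench import bot
g=bot.get_image("scene")
cv2.imwrite("pics/s17.png",cv2.convertScaleAbs(crop(g,310,110,410,200,7),alpha=1.3))
E
```

```text
t 25.68 pos [424.423 241.931  54.955] yaw 93.98 tilt [-0.     0.001] gap 19.7 F [0.168 0.441 0.485] q [ 0.25  -0.197 -0.517  1.25  -0.     1.751]
shift cm [-0.1  0.1  5.2] turn -0.0
```

View pics/s17.png

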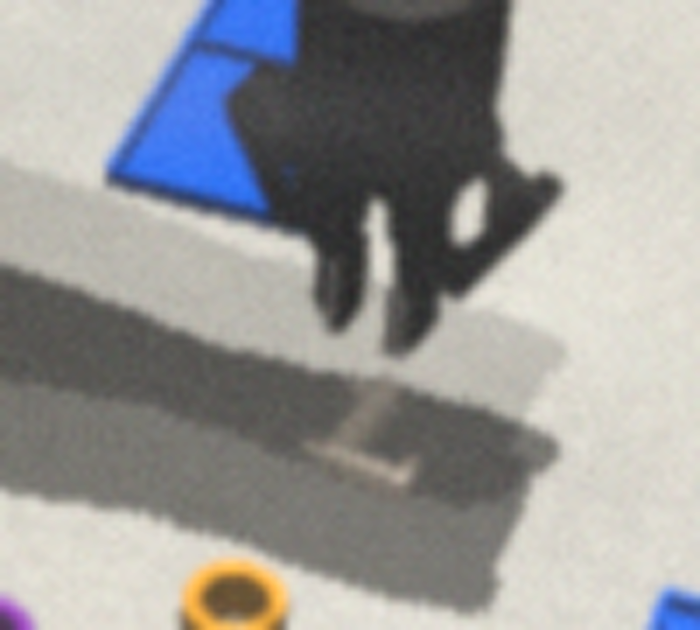

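Request:
step_arm(
  steps=[
    [-0.1,0.1,0.7,0,195],
    [-0.1,0.1,2,0,195],
    [-0.1,0.1,3,0,195],
    [-0.1,0.1,3,0,195],
    [-0.1,0.1,3,0,195],
    [-0.1,0.1,3,0,195],
  ],
)

```text
clock: 26.23
position: [425.2, 241.3, 24.5]
tool_rot: [2.142, 2.298, 0.0]
ft_force: [-1.1, 0.2, 0.3]
finger_gap: 0.234
```

```bash
python3 go.py 425.5 241 3 94
python3 - <<'E'
from m import *
from bench import bot
g=bot.get_image("scene")
print(proj(g,[424.4,241.9,58]))
cv2.imwrite("pics/s18.png",cv2.convertScaleAbs(crop(g,330,130,400,190,10),alpha=1.5))
E
```

```text
t 26.23 pos [425.199 241.271  24.469] yaw 94.01 tilt [-0.  0.] gap 19.9 F [-1.095  0.206  0.262] q [ 0.248 -0.169 -0.55   1.19  -0.     1.749]
shift cm [-0.03  0.03  2.15] turn 0.0
[362.41301872 156.3657147 ]
```

View pics/s18.png

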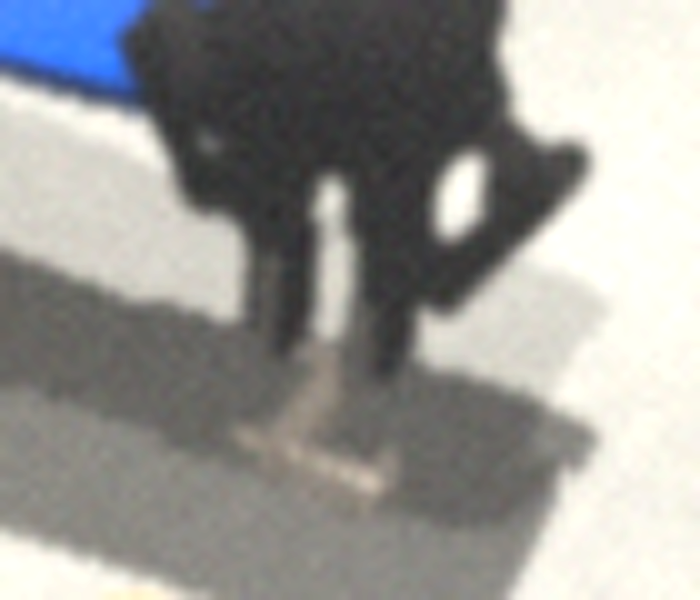

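The fingers straddle the spine, at crop (285,350) and (390,370). Lowering and gripping.

Request:
step_arm(
  steps=[
    [0,0,0.5,0,195],
    [0,0,1.2,0,195],
    [0,0,1.8,0,195],
    [0,0,2.15,0,195],
    [0,0,2.15,0,195],
    [0,0,2.15,0,195],
    [0,0,2.15,0,195],
  ],
)

```text
clock: 26.87
position: [425.1, 241.2, 2.7]
tool_rot: [2.142, 2.298, 0.0]
ft_force: [-0.9, -0.2, 0.6]
finger_gap: 0.237
```

```bash
python3 go.py 425.5 241 3 94
```

```text
t 26.87 pos [425.082 241.248   2.668] yaw 94.01 tilt [-0.  0.] gap 20.1 F [-0.932 -0.156  0.569] q [ 0.248 -0.146 -0.571  1.146 -0.     1.749]
shift cm [-0.03  0.04 -0.03] turn 0.0
```

Request:
step_arm(
  steps=[
    [0,0,0,0,255],
    [0,0,0,0,255],
    [0,0,0,0,255],
    [0,0,0,0,255],
    [0,0,0,0,255],
    [0,0,0,0,255],
  ],
  grip_force=40,
)

```text
clock: 27.37
position: [425.4, 241.3, 3.0]
tool_rot: [2.142, 2.297, 0.001]
ft_force: [0.2, -0.1, 4.8]
finger_gap: 0.098
```

Request:
step_arm(
  steps=[
    [0,0,-0.5,0,255],
    [0,0,-1.5,0,255],
    [0,0,-3,0,255],
    [0,0,-5,0,255],
    [0,0,-7,0,255],
    [0,0,-8,0,255],
    [0,0,-8,0,255],
    [0,0,-8,0,255],
  ],
)

```text
clock: 28.03
position: [425.3, 241.3, 82.7]
tool_rot: [2.142, 2.297, 0.001]
ft_force: [-0.8, -0.7, -0.7]
finger_gap: 0.102
```

```bash
python3 go.py 645.4 -83 85 87.7
python3 - <<'E'
from m import *
from bench import bot
g=bot.get_image("scene")
cv2.imwrite("pics/s19.png",cv2.convertScaleAbs(crop(g,320,110,400,180,9),alpha=1.5))
E
```

```text
t 28.03 pos [425.273 241.274  82.71 ] yaw 94.01 tilt [0.    0.001] gap 8.7 F [-0.794 -0.686 -0.703] q [ 0.248 -0.215 -0.481  1.304 -0.     1.749]
shift cm [-33.89  19.69  -0.23] turn 0.11
```

View pics/s19.png

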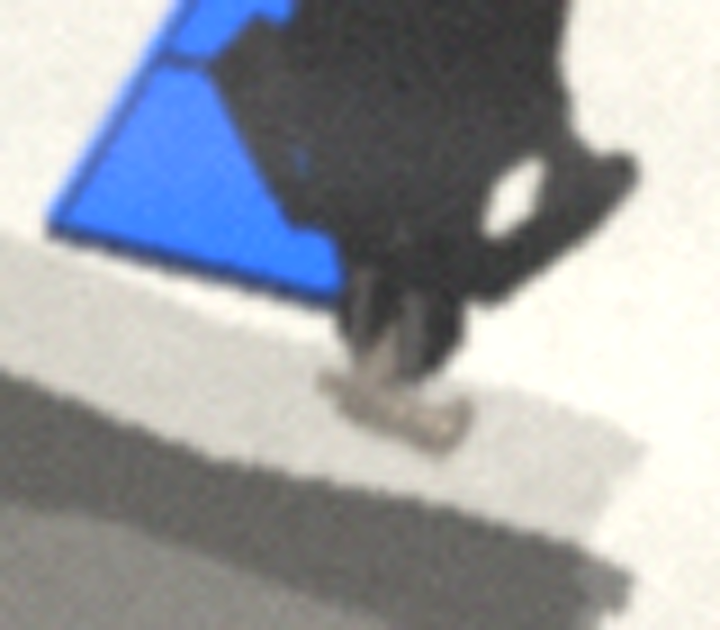

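The hook is held level, crop (395,405). Carrying it to the yellow compartment at (645,−85).

Request:
step_arm(
  steps=[
    [-1,0.6,0,0,255],
    [-3,1.7,0,0.01,255],
    [-5.6,3.3,0,0.02,255],
    [-8.2,4.8,0,0.03,255],
    [-10.8,6.3,0,0.04,255],
    [-13.4,7.8,0,0.05,255],
    [-16,9.3,0,0.06,255],
    [-18.6,10.8,0,0.07,255],
    [-21.2,12.3,0,0.08,255],
    [-23.8,13.8,0,0.09,255],
    [-26.4,15.3,0,0.1,255],
    [-29,16.8,0,0.11,255],
    [-31.3,18.2,0,0.11,255],
    [-33,19.2,0,0.11,255],
    [-33.9,19.7,0,0.11,255],
    [-33.9,19.7,0,0.11,255],
    [-33.9,19.7,0,0.11,255],
    [-33.9,19.7,2,0.11,255],
    [-33.9,19.7,4,0.11,255],
    [-33.9,19.7,4,0.11,255],
  ],
)

```text
clock: 29.75
position: [642.0, -80.9, 38.2]
tool_rot: [-2.26, -2.174, 0.005]
ft_force: [-1.2, 0.0, -1.4]
finger_gap: 0.105
```

Request:
step_arm(
  steps=[
    [0,0,0,0,255],
    [0,0,1,0,255],
    [0,0,1.5,0,255],
    [0,0,1.5,0,255],
    [0,0,1.5,0,255],
  ],
)

```text
clock: 30.17
position: [645.1, -83.1, 27.7]
tool_rot: [-2.265, -2.177, 0.0]
ft_force: [-1.1, -0.5, 0.1]
finger_gap: 0.107
```

```bash
python3 go.py 645.4 -83 6.5 87.7
python3 - <<'E'
from m import *
from bench import bot
g=bot.get_image("scene")
cv2.imwrite("pics/s20.png",crop(g,290,210,420,370,4))
E
```

```text
t 30.17 pos [645.148 -83.057  27.663] yaw 87.71 tilt [-0. -0.] gap 9.1 F [-1.086 -0.528  0.122] q [-0.329  0.317 -0.035  1.219 -0.     1.282]
shift cm [0.01 0.02 2.12] turn 0.0
```

View pics/s20.png

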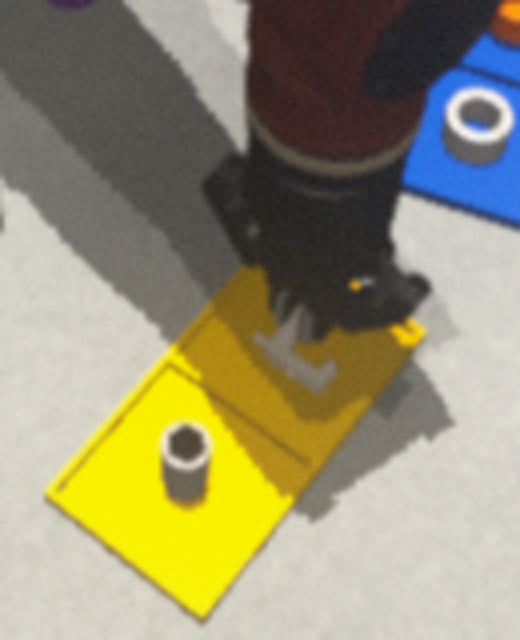

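Request:
step_arm(
  steps=[
    [0,0,0.5,0,255],
    [0,0,1.2,0,255],
    [0,0,1.7,0,255],
    [0,0,1.9,0,255],
    [0,0,2.0,0,255],
    [0,0,2.05,0,255],
    [0,0,2.05,0,255],
    [0,0,2.05,0,255],
  ],
)

```text
clock: 30.88
position: [645.4, -83.2, 7.3]
tool_rot: [2.265, 2.176, 0.0]
ft_force: [0.8, 0.3, -0.2]
finger_gap: 0.101
```

```bash
python3 go.py 645.4 -83 6 87.7
```

```text
t 30.88 pos [645.371 -83.236   7.34 ] yaw 87.71 tilt [-0.  0.] gap 8.6 F [ 0.795  0.278 -0.194] q [-0.329  0.334 -0.053  1.184 -0.     1.282]
shift cm [0.02 0.   0.13] turn 0.0
```

Request:
step_arm(
  steps=[
    [0,0,0.07,0,255],
    [0,0,0.13,0,255],
    [0,0,0.13,0,255],
    [0,0,0.13,0,215],
    [0,0,0.13,0,195],
    [0,0,0.13,0,195],
    [0,0,0.13,0,195],
    [0,0,0.13,0,195],
    [0,0,-0.5,0,195],
    [0,0,-2,0,195],
    [0,0,-4.5,0,195],
    [0,0,-8,0,195],
    [0,0,-11,0,195],
    [0,0,-13,0,195],
    [0,0,-13,0,195],
  ],
)

```text
clock: 32.13
position: [647.8, -84.0, 143.7]
tool_rot: [2.26, 2.171, 0.006]
ft_force: [-0.3, -1.1, 0.5]
finger_gap: 0.234
```

```bash
python3 go.py 400 -350 180 87.7
python3 - <<'E'
from m import *
from bench import bot
g=bot.get_image("scene")
cv2.imwrite("pics/s21.png",crop(g,290,210,420,370,4))
E
```

```text
t 32.13 pos [647.83  -83.977 143.679] yaw 87.71 tilt [-0.003  0.008] gap 19.9 F [-0.287 -1.051  0.475] q [-0.329  0.256  0.107  1.413 -0.     1.282]
shift cm [-27.57 -23.7   -3.63] turn 0.0
```

View pics/s21.png

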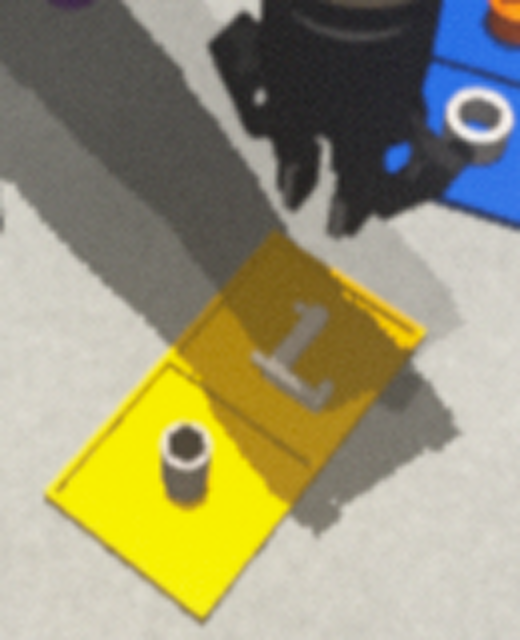

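The hook lies flat in its compartment, crop (290,355). Backing away for a clear last look.

Request:
step_arm(
  steps=[
    [-1,-0.8,-1,0,195],
    [-3.5,-3,-3,0,195],
    [-6,-5.2,-4,0,195],
    [-9,-7.7,-4,0,195],
    [-12,-10.3,-4,0,195],
    [-15,-12.9,-4,0,195],
    [-18,-15.5,-4,0,195],
    [-21,-18,-4,0,195],
    [-24,-20.6,-4,0,195],
    [-26.5,-22.7,-4,0,195],
    [-27.5,-23.6,-4,0,195],
    [-27.5,-23.6,-4,0,195],
    [-27.5,-23.6,-4,0,195],
    [-27.5,-23.6,-4,0,195],
  ],
)

```text
clock: 33.35
position: [398.4, -347.8, 176.7]
tool_rot: [-2.265, -2.176, -0.001]
ft_force: [0.1, 0.6, -0.6]
finger_gap: 0.232
```

```bash
python3 go.py
python3 - <<'E'
from m import *
from bench import bot
d={n:bot.get_image(n) for n in("scene","top")}
pickle.dump(d,open("im9.pkl","wb"))
cv2.imwrite("pics/fs.png",crop(d["scene"],200,90,460,380,2))
cv2.imwrite("pics/ft.png",crop(d["top"],190,100,470,240,2.8))
E
```

```text
t 33.35 pos [ 398.415 -347.766  176.67 ] yaw 87.72 tilt [ 0.001 -0.   ] gap 19.7 F [ 0.149  0.579 -0.565] q [-0.965 -0.116 -0.221  1.467  0.     0.645]
```

View pics/fs.png

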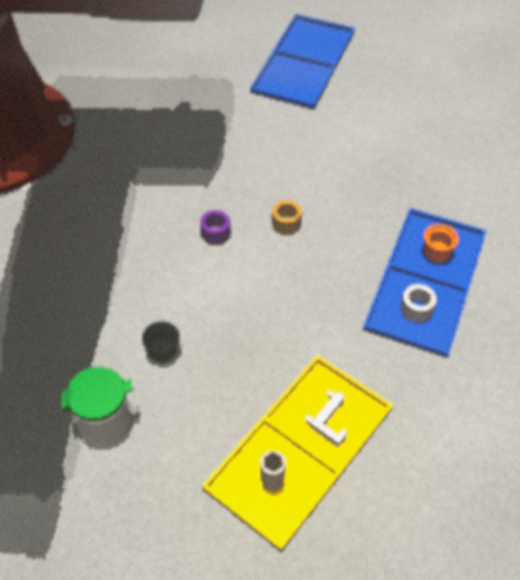

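View pics/ft.png

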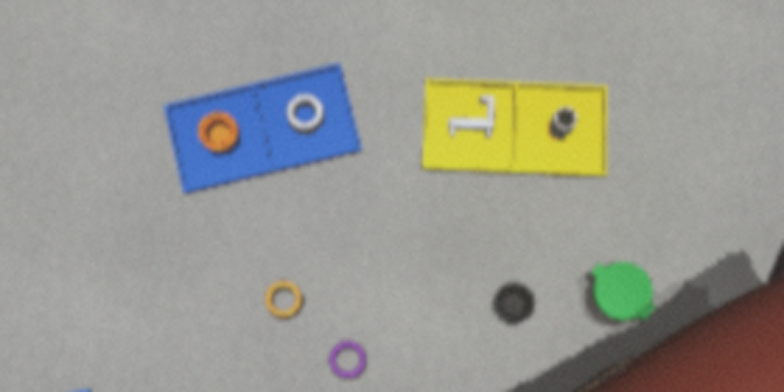

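Both views show all four parts upright and inside their compartments, with brass, black cup, jar and purple undisturbed. A quick numeric check of the centring follows.

Run:
```python
from m import *
d=pickle.load(open("im9.pkl","rb"));d0=pickle.load(open("im0.pkl","rb"))
def B(n,mask,roi):
    c=max(comps(d[n],mask.astype(np.uint8)*255,roi,5),key=cv2.contourArea);M=cv2.moments(c);return M["m10"]/M["m00"],M["m01"]/M["m00"]
for nm,z,t,rt,rs,fn in [("spacer",29,(654.3,97.8),(288,128,312,152),(395,228,425,254),"w"),("cup",23,(630.1,194.8),(255,135,281,160),(405,198,435,226),"o")]:
    for n,r in(("top",rt),("scene",rs)):
        g=d[n];f=g["frame"].astype(int);H=hsv(g)
        m=(f.min(2)>110) if fn=="w" else ((H[...,0]<20)&(H[...,1]>110)&(f[...,0]>f[...,2]+40))
        p=B(n,m,r);print(nm,n,np.round(p,1),"xy",np.round(ray(g,*p,z),1),"target",t)
for n,r in(("top",(280,196,303,218)),("scene",(330,186,357,209))):
    print("brass before/after",np.round(blob(d0[n],r,"sat",50)[1],1),np.round(blob(d[n],r,"sat",50)[1],1))
for n,r in(("top",(360,196,386,220)),("scene",(266,246,294,276))):
    print("black",np.round(blob(d0[n],r,"dark",40)[1],1),np.round(blob(d[n],r,"dark",40)[1],1))
for n in d:
    print("jar",[np.round(cv2.minAreaRect(max(comps(x,cv2.inRange(hsv(x),(45,120,30),(75,255,255))),key=cv2.contourArea))[0],1) for x in(d0[n],d[n])])
```

```text
spacer top [298.4 139.3] xy [654.6  97.2] target (654.3, 97.8)
spacer scene [409.4 238.6] xy [655.9  97.6] target (654.3, 97.8)
cup top [267.5 146.7] xy [632.5 192.8] target (630.1, 194.8)
cup scene [419.7 210.3] xy [632.  194.9] target (630.1, 194.8)
brass before/after [290.9 206.3] [290.8 206.3]
brass before/after [343.  195.6] [343.  195.6]
black [373.1 207.8] [373.  207.9]
black [280.6 261.4] [280.5 261.5]
jar [array([247.3, 286. ]), array([247. , 286.2])]
jar [array([411.6, 203.7]), array([412. , 203.5])]
```

```bash
python3 -c "
from bench import bot
print(bot.finish_job())"
```

```text
the job is handed in; nothing more can be done
None
```

Both kits are made up and the job was handed in at about 33.5 s of the 106 s allowed. The aluminium spacer and orange cup are in the far blue tray, and the chrome socket and white hook are in the yellow tray. I placed them in that order, one per compartment.

- **Blue tray:** the last pictures put the spacer within about 2 mm and the cup within about 3 mm of their compartment centres.
- **Yellow tray:** I checked the socket and hook by eye only. Both views show the socket standing, the hook lying flat and near-parallel to the tray, and both near the middle. I put the hook's spine midpoint at the compartment centre.
- **Left alone:** the brass spacer, black cup and jar moved less than 0.5 px between the first and last pictures. The purple ring and the near blue tray look untouched.
- **Limits:** the highest tool force shown after any move was about 7 N, while closing on the socket. No check failed; measured positions differed by up to about 4 mm between the two cameras.

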